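Clip the scraps tray onto the chopping board

TASK

Clip the small scraps tray onto the long edge of the marble chopping board that faces it: press the tray's sprung lever down to open the jaw, slide the tray along the worktop until the board's edge is fully home in the clip, about in the middle of that edge and square to it, then let go so that the jaw closes on the board. Keep the tray down on the worktop, and do not shove the board out of place or disturb the other things.

Things in the scene. Friction and masses are not known exactly. Their poses are not given: they have to be found in the camera images.
- tray: Grey plastic open scraps tray, 0.4 kg, loose, flat on the worktop: 200 mm long (its x, -117 to +85 mm), 110 mm wide, walls 32 mm high. Origin: underside, z up. Clip at the +x end: upright stop block 90 mm wide, front face at x = 45 mm; below it a lower jaw plate 80 mm wide, 11 mm thick, on to x = 85 mm, which slides under the board; above it a sprung steel lever. It goes on along tray +x.
- hinge (a point): Middle of the lever's hinge pin, which runs across the tray (tray x = 35 mm, 50 mm above the worktop). The steel lever is 72 mm wide. Backward of the pin its tail rises at 0.35 rad over the tray (lever shut) and ends in a shallow finger dish.
- nose (a point): Middle of the lower end of the upper jaw, a blunt downturned nose 60 mm wide on the lever, 41 mm ahead of the hinge; lever shut: tray x = 76 mm, 19 mm above the worktop. Pushing alone does not open it: the nose butts against the board's edge. It must be above the board's top (30 mm) to pass.
- lever (a joint): Angle of the sprung lever (rad): 0 = jaw shut, grows as the tail is pressed down, 0.45 = end stop. The nose clears the board's top (30 mm up) by about 2 mm at 0.30; let go on the board it reads about 0.18 (the spring draws the tray's front up 2 to 3 mm until the lower jaw meets the board). The tail is level at 0.35. Spring: about 5 to 9 N at the dish.
- dish (a point): Centre of the floor of the finger dish on the lever's tail, 66 mm behind the hinge: lever shut, tray x = -26 mm and 75 mm above the worktop; at lever 0.35, x = -31 mm and 52 mm. Inside 30 mm (tray x) by 66 mm (tray y); lips over its floor 8 mm in front (towards the jaw), 4 mm behind, 5 mm at the sides. Fingertips in it can press the tail and push the tray by the lips.
- throat (a point): Middle of the stop block's front face, tray x = 45 mm, 22 mm above the worktop; the board's edge touches this face when fully home. Axes as the tray's.
- board: Rectangular marble chopping board, 2.4 kg, loose, on four rubber feet: 160 mm (its x) by 240 mm (its y), slab 16 mm thick with underside 14 mm and top 30 mm above the worktop. Origin: on the worktop below its centre, z up. The edge to clip is the 240 mm one at its x = -80 mm, facing the tray; the clip goes on along board +x.
- board_edge (a point): Middle of that long edge, at the board's top (board x = -80 mm, 30 mm above the worktop). Axes as the board's.
- salt_shaker: Bystander: salt shaker, 44 mm across, 90 mm tall, to the right; origin at its underside.
- spice_jar: Bystander: spice jar with a dark cap, 41 mm across, 105 mm tall, behind to the left; origin at its underside.

How it is judged:
At the end, for the whole second after the job is handed in: Board's long edge home in the clip: stop face within 4 mm of the edge, 30 mm of its middle, square within 0.06 rad; jaw let go and resting on the board (lever 0.12 to 0.30); tray level within 0.05 rad, board within 0.03 rad and within 15 mm of where it stood; both at rest (x of throat in the frame of board_edge between -0.004 and 0.004 m and y of throat in the frame of board_edge between -0.03 and 0.03 m and angle between the x axis of tray and the x axis of board, either way round below 0.06 rad and value of joint lever between 0.12 and 0.3 rad and angle between tray's own z axis and vertical below 0.05 rad and angle between board's own z axis and vertical below 0.03 rad and distance of board from where it was at the start of the episode below 0.015 m and linear speed of each of tray, board below 0.02 m/s); the robot touches nothing.
It fails at once if the tray is lifted off the worktop (its origin more than 25 mm up) (height (world z) of tray above 0.025 m).
It fails at once if the board is shoved more than 25 mm (distance of board from where it was at the start of the episode above 0.025 m).
It fails at once if the salt shaker or the spice jar is moved more than 30 mm (distance of any of salt_shaker, spice_jar from where it was at the start of the episode above 0.03 m).
It also fails if it takes over 56 s, if anything falls off the work surface, if the arm or the gripper's body presses on something with over 40 N, if the wrist force passes 120 N, or if a joint passes its speed limit or range.

ROBOT

A 6-joint arm with a two-finger parallel gripper is mounted at the origin on a cart in front of the work surface, level with it; the furniture and walls round the work are solid. World frame = base frame: x ahead of the robot, y to its left, z up, the work surface at z = 0. Lengths are in m, angles in rad, forces in N, time in s.
With the tool pointing down it reaches from about 0.35 to 0.775 m from the base axis. Payload 7.3 kg.
Tool frame: the origin (TCP) lies between the finger pads; the fingertips stand 25 mm ahead of it and the grasp point (between the pads) lies 6 mm ahead of it; y points along the fingers, z is the direction in which the jaws open and shut, and the axes are right-handed (so a half turn about y gives the same grasp; the last joint's range is limited). The gripper opens to 92 mm and grips with 3 to 60 N. Pads are 19 mm wide; open, the fingers measure 130 mm over their backs; the gripper's body (75 mm by 190 mm) begins 47 mm behind the grasp point.
Start: joints at [-1.341, 0.342, 1.524, -0, 1.275, -0.146], TCP at [0.193, -0.488, 0.252] pointing down, gripper open.
Joint ranges: [-2.53, 2.53], [-0.77, 2.02], [0.04, 2.7], [-1, 4.14], [0.28, 2.66], [-3.11, 3.11]. Speed limits (rad/s): [2.57, 2.57, 3.14, 3.14, 3.14, 3.14].

INTERFACE

Orientations are given as [roll, pitch, yaw] about the fixed x, y, z axes, in that order (R = Rz(yaw) Ry(pitch) Rx(roll)).
In Python, from cell import sensors, read_camera, hand_in gives the robot as it stands. The module is installed in compiled form; this text tells all that it offers.
- The arm moves only by the tool send_rows, never from a script. Its argument "motion" is a list that holds one entry, the list of rows, each a list of 4 numbers: the shift along the tool's x, y, z in m, then the turn about the tool's y in degrees. In form: [[[tx, ty, tz, twist], ...]]. A call has 1 to 8 rows; each row is the pose to reach, as a shift and turn from the pose measured when the call began, along the tool's axes at that moment; what a row does not reach only later rows make up. A row lasts 1/10 s, in which the tool goes at most 50 mm and 8.59 degrees, less where a joint would pass 70% of its speed; a pose out of reach is approached as far as the arm can. A call with a gripper value outside its range is refused whole. "gripper" is the opening, from 0 (shut) to 1 (fully open), set as the call begins (left out, the last holds). The fingers move at their own pace and stop on an object; "grip_force" is the grip in N (left out, the last holds). Time passes only in rows, so rows that repeat a pose let the fingers close. It gives the time, the measured TCP pose, the force and the opening at its end, in the units of the state.
- sensors.observe(): the state, without advancing time (a new reading comes with each control period).
- read_camera(name): name is "side" or "top" or "wrist"; returns a dict with "frame" (480x640x3 uint8, red, green, blue), "fx", "fy", "cx", "cy" (pixels), "extrinsics" (4x4, takes a point from world to camera coordinates). Camera axes: x right, y up, looking along -z (the intrinsics and any distortion apply to the point x, -y, -z); pixel columns grow to the right and rows downward; lengths in m; the calibration is good to about 2 mm. A picture is of the moment at which its call begins. There is no depth.
- hand_in(): hands the job in, once; it reports no verdict.
The state is a dict: "time": time; "qpos": joint angles; "qvel": joint speeds; "joint_efforts": joint torques, N m; "tool_pos": TCP position; "tool_rot": TCP orientation; "contact_force": force on the tool from outside, world axes, zero at the start; "torque": the same for the moment, N m; "opening": finger opening in m.
Only numpy, scipy, OpenCV 4.12 (cv2) and the standard library are available. Lean on these libraries where they do the work, as an engineer would, in place of code of your own. Each camera call takes 0.05 s, during which the arm holds its last target.

## Working session

There is one attempt and no reset: what is moved stays moved. The work goes in short steps, Python scripts to look and compute and a tool call to move; the robot and the scene stay as the last step left them, time stands still between calls to the robot, and variables do not carry over. Pictures are saved under pics/ and viewed, and the job is handed in when it is done.

Besides the shell and the picture viewer there is one more tool, called as a command line: name --argument value ..., lists and objects as JSON in quotes. send_rows: Moves the arm, as the interface text tells. Its arguments: {"type":"object","properties":{"motion":{"type":"array"},"gripper":{"type":"number"},"grip_force":{"type":"number"}},"required":["motion"]}

```bash
mkdir -p pics
python3 - <<'E'
from cell import sensors, read_camera
import cv2,numpy as np,pickle
print(sensors.observe())
for n in ["side","top","wrist"]:
    c=read_camera(n); cv2.imwrite(f"pics/{n}0.png",c["frame"][:,:,::-1]); pickle.dump(c,open(f"{n}0.pkl","wb"))
    print(n,{k:v for k,v in c.items() if k!="frame"})
E
```

```text
{'time': 0.0, 'qpos': array([-1.34100845e+00,  3.42747242e-01,  1.52501078e+00,  2.44901099e-05,
        1.27538995e+00, -1.45996226e-01]), 'qvel': array([ 0.00039516, -0.00028927, -0.00052282, -0.00073843, -0.00017263,
       -0.00014246]), 'joint_efforts': array([-1.98570298e-03, -4.31247675e+01, -2.44218439e+01,  7.17400247e-02,
        5.59888990e-02, -8.35908418e-05]), 'tool_pos': array([ 0.19262165, -0.4879975 ,  0.25103438]), 'tool_rot': array([-1.57233169e+00,  2.49433905e-04, -2.76581589e+00]), 'contact_force': array([-0.09439844,  0.68539785, -0.23284801]), 'torque': array([-0.03344293,  0.0287632 , -0.03216566]), 'opening': 0.09194379144338477}
side {'fx': 503.65884361086626, 'fy': 503.65884361086626, 'cx': 315.17156127699394, 'cy': 235.29398637361197, 'extrinsics': array([[ 0.92065562,  0.39012705,  0.01393275, -0.53621798],
       [-0.30710212,  0.70176918,  0.64281281,  0.04862584],
       [ 0.24100109, -0.596088  ,  0.76589658, -1.10407532],
       [ 0.        ,  0.        ,  0.        ,  1.        ]])}
top {'fx': 551.3143950808226, 'fy': 551.3143950808226, 'cx': 315.5618532869905, 'cy': 247.7071773620206, 'extrinsics': array([[ 2.61955687e-02, -9.99651343e-01,  3.31434673e-03,
         9.07121625e-02],
       [ 9.89368238e-01,  2.64002722e-02,  1.43015790e-01,
        -5.29071788e-01],
       [-1.43053426e-01, -4.67270558e-04,  9.89714857e-01,
        -1.02118188e+00],
       [ 0.00000000e+00,  0.00000000e+00,  0.00000000e+00,
         1.00000000e+00]])}
wrist {'fx': 353.58399041749215, 'fy': 353.58399041749215, 'cx': 320.38823920933555, 'cy': 234.40031023672995, 'extrinsics': array([[ 0.36760789, -0.92997742, -0.00253579, -0.52407367],
       [ 0.89635226,  0.35504029, -0.2655165 ,  0.03383542],
       [ 0.24782465,  0.095333  ,  0.96410298, -0.3894375 ],
       [ 0.        ,  0.        ,  0.        ,  1.        ]])}
```

View pics/top0.png

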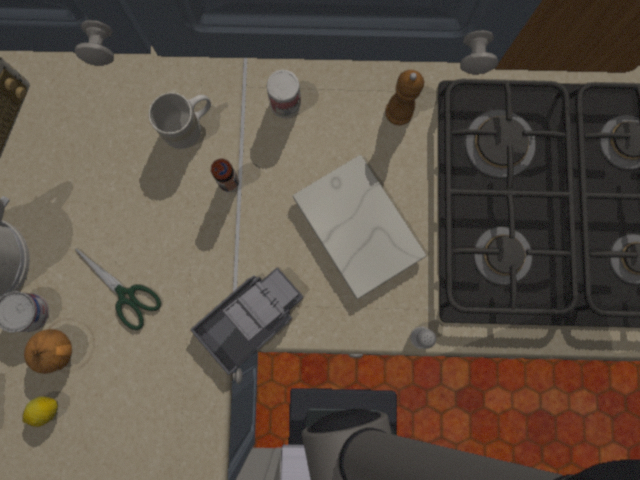

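View pics/side0.png

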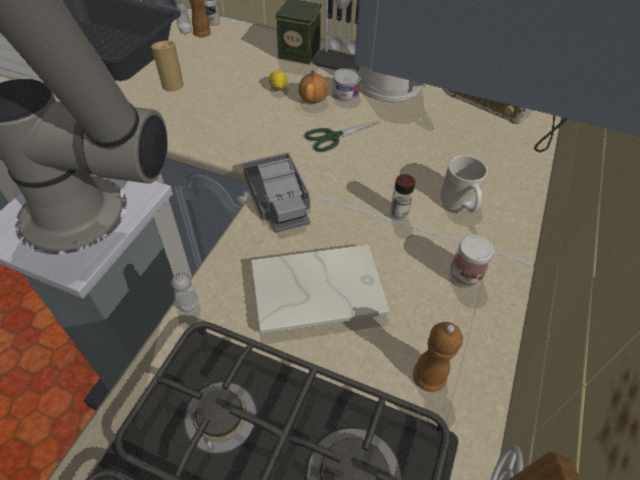

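Run:
```python
import cv2,pickle
a=pickle.load(open("top0.pkl","rb"))["frame"][:,:,::-1]
cv2.imwrite("pics/tz.png",cv2.resize(a[250:390,180:320],(800,800)[:2] and (600,600),interpolation=cv2.INTER_CUBIC))
cv2.imwrite("pics/tb.png",cv2.resize(a[145:305,285:435],(562,600),interpolation=cv2.INTER_CUBIC))
a=pickle.load(open("side0.pkl","rb"))["frame"][:,:,::-1]
cv2.imwrite("pics/sz.png",cv2.resize(a[140:240,230:330],(600,600),interpolation=cv2.INTER_CUBIC))
cv2.imwrite("pics/sb.png",cv2.resize(a[235:345,240:400],(800,550),interpolation=cv2.INTER_CUBIC))
```

```text
(no output)
```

View pics/tz.png

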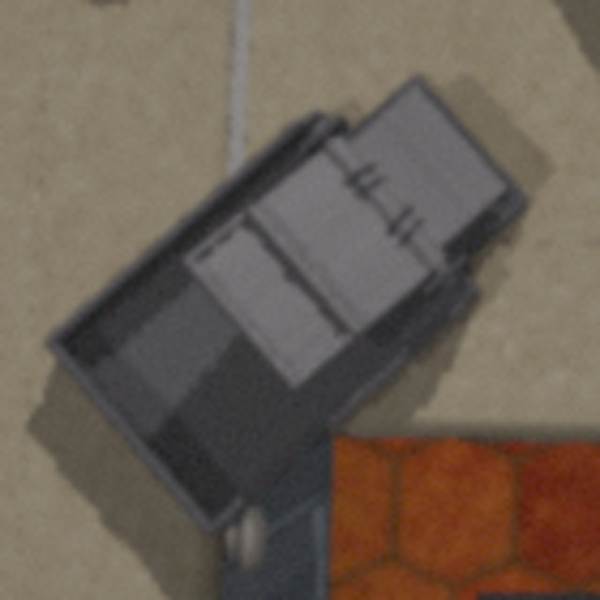

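View pics/tb.png

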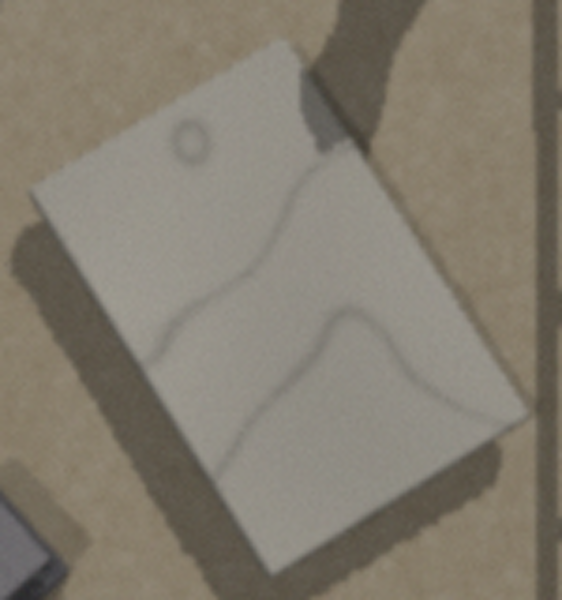

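View pics/sz.png

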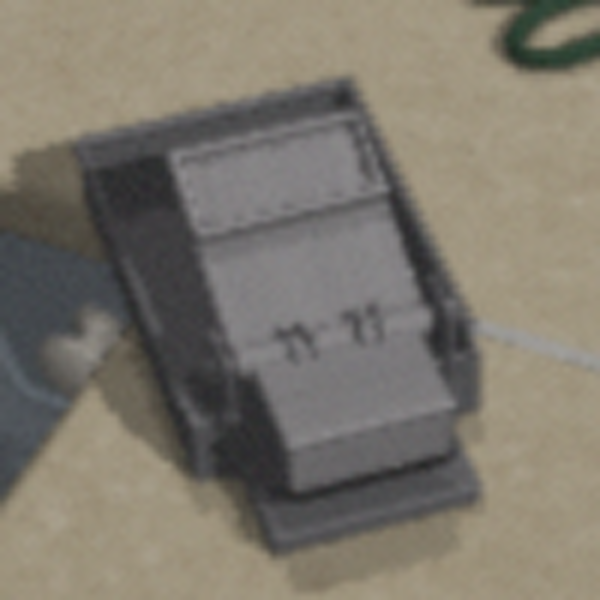

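View pics/sb.png

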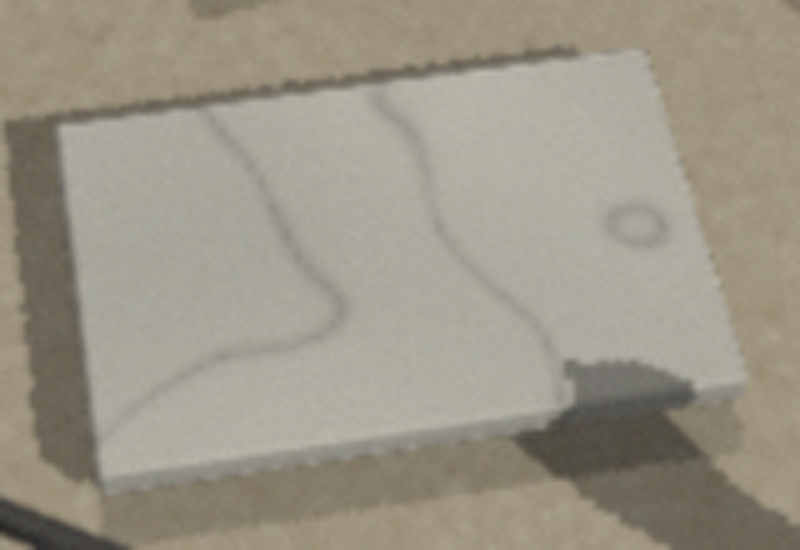

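View pics/wrist0.png

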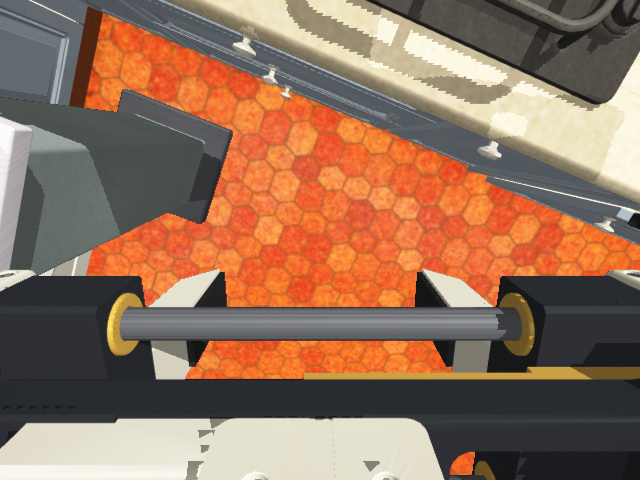

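```bash
cat > h.py <<'E'
import numpy as np,pickle
from scipy.optimize import least_squares
def proj(c,P):
    P=np.atleast_2d(P); q=P@c["extrinsics"][:3,:3].T+c["extrinsics"][:3,3]
    return np.c_[c["cx"]+c["fx"]*q[:,0]/-q[:,2], c["cy"]-c["fy"]*q[:,1]/-q[:,2]]
def loc(p,L):
    L=np.atleast_2d(L)/1000.; a=p[2]; R=np.array([[np.cos(a),-np.sin(a)],[np.sin(a),np.cos(a)]])
    return np.c_[L[:,:2]@R.T+p[:2],L[:,2]]
def fit(obs,p0,verbose=True):
    # obs list of (cam,[(L3,uv)])
    f=lambda p:np.concatenate([(proj(c,loc(p,[o[0] for o in l]))-np.array([o[1] for o in l])).ravel() for c,l in obs])
    r=least_squares(f,p0,loss='soft_l1',f_scale=1.5)
    if verbose: print(np.round(r.x,4)); print(np.round(f(r.x).reshape(-1,2),1).tolist())
    return r.x
E
python3 - <<'E'
from h import *
T=pickle.load(open("top0.pkl","rb"));S=pickle.load(open("side0.pkl","rb"))
tt=[([-117,55,32],(192.8,330)),([-117,-55,32],(229.5,373.2)),([85,-40,11],(302.5,296.7))]
z=lambda x,y:(230+x/6,140+y/6)
ts=[([-117,-55,32],z(75,145)),([-117,55,32],z(350,78)),([85,-40,0],z(272,553)),([85,40,0],z(480,495)),([85,-40,11],z(262,535)),([85,40,11],z(478,475))]
p0=[.45,.1,-.8]
for o in ([(T,tt),(S,ts)],[(T,tt)],[(S,ts)]): fit(o,p0)
bt=[([-80,120,30],(294.3,196.2)),([-80,-120,30],(357.9,298.5)),([80,120,30],(361.1,155.7)),([80,-120,30],(426.4,255))]
bs=[([-80,-120,30],(251.6,260)),([-80,120,30],(369.6,244.6)),([80,120,30],(389.6,311.6)),([80,-120,30],(260.6,331.4))]
for o in ([(T,bt),(S,bs)],[(T,bt)],[(S,bs)]): fit(o,[.6,0,-.6])
E
```

```text
[ 0.4053  0.2162 -0.8093]
[[-3.4, -0.3], [-2.0, 0.7], [0.3, -0.8], [-1.1, -0.6], [-1.9, -0.0], [-0.5, 1.2], [-0.0, 1.2], [0.9, 0.8], [0.3, 1.2]]
[ 0.4052  0.2127 -0.8087]
[[-1.5, -0.1], [-0.1, 0.8], [2.0, -0.7]]
[ 0.4053  0.2188 -0.8229]
[[0.0, -1.6], [-0.7, -0.6], [-0.6, 0.3], [0.0, 0.7], [0.8, -0.1], [0.4, 0.7]]
[ 0.5767  0.0213 -0.9929]
[[-2.4, -2.5], [-0.8, -0.4], [-0.3, -3.2], [0.7, -0.4], [-1.9, 0.2], [-1.4, -0.1], [-0.1, 0.1], [-2.4, 0.0]]
[ 0.5737  0.0201 -0.9879]
[[-2.0, -0.7], [0.2, 1.2], [-0.1, -1.7], [1.5, 0.8]]
[ 0.5792  0.0227 -0.9934]
[[-0.4, 0.0], [0.1, -0.2], [1.4, 0.0], [-0.8, -0.1]]
```

```bash
cat >> h.py <<'E'
def mv(target,yaw):
    from cell import sensors
    o=sensors.observe(); p=o["tool_pos"]; a=o["tool_rot"][2]
    d=np.array(target)-p
    tw=-(np.angle(np.exp(1j*(yaw-a))))
    print("now",np.round(p,4),np.round(o["tool_rot"],4),"t",round(o["time"],2),"F",np.round(o["contact_force"],1),"open",round(o["opening"],4))
    print("tx %.4f ty %.4f tz %.4f tw %.2f"%(d[0]*np.cos(a)+d[1]*np.sin(a),-d[2],-d[0]*np.sin(a)+d[1]*np.cos(a),np.degrees(tw)))
E
python3 - <<'E'
from h import *
mv([.50,-.12,.25],-1.8); mv([.3811,.3202,.15],-.815)
E
```

```text
now [ 0.1927 -0.4881  0.2512] [-1.5719e+00  2.0000e-04 -2.7657e+00] t 0.15 F [ 0.2  0.2 -0.1] open 0.0918
tx -0.4210 ty 0.0012 tz -0.2296 tw -55.33
now [ 0.1927 -0.4881  0.2512] [-1.5719e+00  2.0000e-04 -2.7657e+00] t 0.15 F [ 0.2  0.2 -0.1] open 0.0918
tx -0.4720 ty 0.1012 tz -0.6827 tw -111.77
```

send_rows --motion '[[[-0.42,0,-0.23,-55],[-0.42,0,-0.23,-55],[-0.42,0,-0.23,-55],[-0.42,0,-0.23,-55],[-0.42,0,-0.23,-55],[-0.42,0,-0.23,-55],[-0.42,0,-0.23,-55],[-0.42,0,-0.23,-55]]]' --gripper 0.6

```text
time: 0.95
tool_pos: [0.4493, -0.1789, 0.2515]
tool_rot: [-1.571, 0.001, -1.804]
contact_force: [0.6, -0.8, -0.2]
opening: 0.055
```

Run:
```python
from h import *
mv([.3811,.3202,.15],-.815)
```

```text
now [ 0.4493 -0.1789  0.2515] [-1.5713e+00  9.0000e-04 -1.8041e+00] t 0.95 F [ 0.6 -0.8 -0.2] open 0.055
tx -0.4698 ty 0.1015 tz -0.1817 tw -56.67
```

send_rows --motion '[[[-0.47,0.08,-0.182,-56.7],[-0.47,0.08,-0.182,-56.7],[-0.47,0.08,-0.182,-56.7],[-0.47,0.08,-0.182,-56.7],[-0.47,0.08,-0.182,-56.7],[-0.47,0.08,-0.182,-56.7],[-0.47,0.08,-0.182,-56.7],[-0.47,0.08,-0.182,-56.7]]]'

```text
time: 1.75
tool_pos: [0.3949, 0.2128, 0.1892]
tool_rot: [-1.57, 0.001, -0.812]
contact_force: [1.5, 0.5, -0.1]
opening: 0.0555
```

Run:
```python
from h import *
mv([.3811,.3202,.15],-.815)
```

```text
now [0.3949 0.2128 0.1892] [-1.5701e+00  7.0000e-04 -8.1180e-01] t 1.75 F [ 1.5  0.5 -0.1] open 0.0555
tx -0.0875 ty 0.0392 tz 0.0639 tw 0.18
```

send_rows --motion '[[[-0.0875,0.039,0.064,0.2],[-0.0875,0.039,0.064,0.2],[-0.0875,0.039,0.064,0.2],[-0.0875,0.039,0.064,0.2]]]'

```text
time: 2.15
tool_pos: [0.3799, 0.3221, 0.149]
tool_rot: [-1.572, 0.001, -0.812]
contact_force: [-0.8, 0.1, -0.3]
opening: 0.0553
```

Run:
```python
from h import *
import cv2
from cell import *
mv([.3811,.3202,.035],-.815)
for n in ["side","top","wrist"]:
    c=read_camera(n); cv2.imwrite(f"pics/{n}1.png",c["frame"][:,:,::-1]); pickle.dump(c,open(f"{n}1.pkl","wb"))
    # fingertip projection
    tips=loc([.3811,.3202,-.815],[[0,0,125]])
    print(n,proj(c,tips))
```

```text
now [0.3799 0.3221 0.149 ] [-1.5723e+00  1.5000e-03 -8.1160e-01] t 2.15 F [-0.8  0.1 -0.3] open 0.0553
tx 0.0022 ty 0.1140 tz -0.0004 tw 0.19
side [[288.47502278 127.6600647 ]]
top [[188.76662529 320.48728838]]
wrist [[321.45515599 291.24887042]]
```

View pics/wrist1.png

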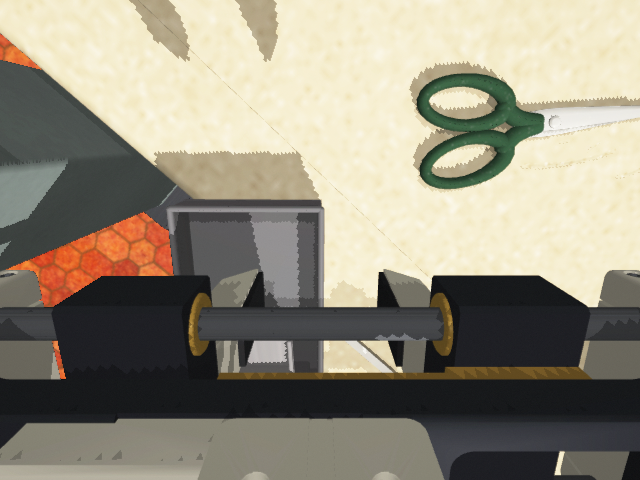

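View pics/side1.png

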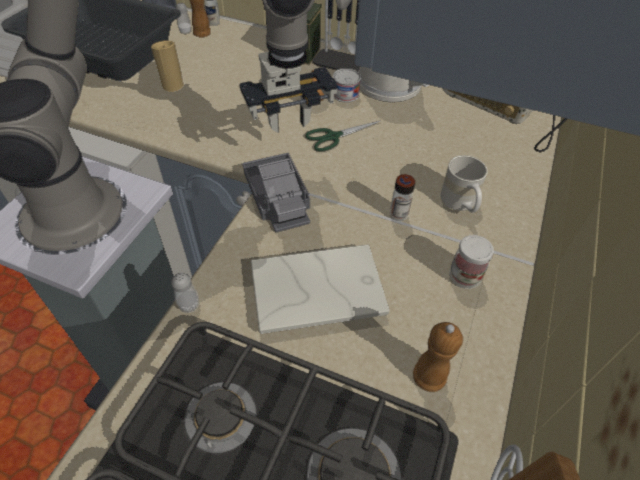

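Run:
```python
from h import *
W=pickle.load(open("wrist1.pkl","rb"))
print(proj(W,loc([.4053,.2165,-.815],[[-117,-55,32],[-117,55,32],[-60,55,32]])))
fit([(W,[([-117,-55,32],(168,209)),([-117,55,32],(323,202))])],[.4,.2,-.8])
```

```text
[[169.76551834 204.6191641 ]
 [323.22187568 204.82026299]
 [322.96309128 278.86662213]]
[ 0.4089  0.2193 -0.7686]
[[1.1, -0.1], [-1.1, 0.0]]
```

send_rows --motion '[[[0.001,0.05,0,0.2],[0.001,0.09,0,0.2],[0.001,0.112,0,0.2],[0.001,0.112,0,0.2],[0.001,0.112,0,0.2]]]'

```text
time: 2.8
tool_pos: [0.3828, 0.3184, 0.0393]
tool_rot: [-1.57, 0.0, -0.821]
contact_force: [1.1, 0.1, -0.1]
opening: 0.0553
```

send_rows --motion '[[[0,0,0,0],[0,0,0,0],[0,0,0,0],[0,0,0,0],[0,0,0,0],[0,0,0,0]]]' --gripper 0 --grip_force 10

```text
time: 3.4
tool_pos: [0.3828, 0.3185, 0.0394]
tool_rot: [-1.57, 0.0, -0.82]
contact_force: [-0.3, 0.3, -0.3]
opening: 0.0119
```

```bash
cat > snap.py <<'E'
import sys
from h import *
import cv2
from cell import *
k=sys.argv[1]
for n in sys.argv[2:]:
    c=read_camera(n); cv2.imwrite(f"pics/{n}{k}.png",c["frame"][:,:,::-1]); pickle.dump(c,open(f"{n}{k}.pkl","wb"))
o=sensors.observe(); print({a:np.round(b,4) for a,b in o.items()})
E
python3 snap.py 2 side wrist
```

```text
{'time': np.float64(3.5), 'qpos': array([ 5.3950e-01,  5.7500e-01,  1.8434e+00,  6.0000e-04,  7.2300e-01,
       -2.1130e-01]), 'qvel': array([-0.0023,  0.0025,  0.0088, -0.0103,  0.0228, -0.0001]), 'joint_efforts': array([ 9.44600e-01, -4.49304e+01, -1.63857e+01,  4.70600e-01,
       -8.34600e-01, -2.80000e-03]), 'tool_pos': array([0.3826, 0.3182, 0.0393]), 'tool_rot': array([-1.5705e+00,  3.0000e-04, -8.2040e-01]), 'contact_force': array([-0.7158, -3.6567,  1.7897]), 'torque': array([-0.5874,  0.1092,  0.0083]), 'opening': np.float64(0.0036)}
```

View pics/side2.png

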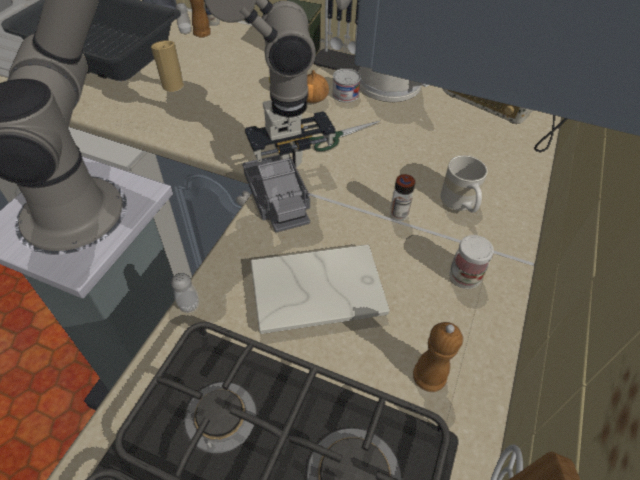

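View pics/wrist2.png

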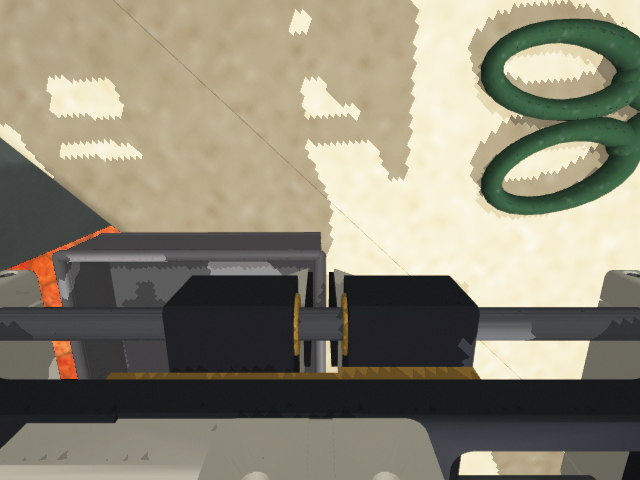

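send_rows --motion '[[[0.011,0,0.005,1.2],[0.022,0,0.01,2.5],[0.033,0,0.015,3.7],[0.044,0,0.02,5],[0.055,0,0.025,6.2],[0.066,0,0.03,7.4],[0.077,0,0.035,8.7],[0.088,0,0.039,9.9]]]'

```text
time: 4.3
tool_pos: [0.4717, 0.28, 0.0391]
tool_rot: [-1.571, 0.001, -0.996]
contact_force: [-4.2, 3.9, 1.9]
opening: 0.005
```

```bash
python3 snap.py 3 side top;python3 - <<'E'
import cv2,pickle
a=pickle.load(open("top3.pkl","rb"))["frame"][:,:,::-1]
cv2.imwrite("pics/t3z.png",cv2.resize(a[150:390,180:440],(780,720)[:2] and (650,600),interpolation=cv2.INTER_CUBIC))
a=pickle.load(open("side3.pkl","rb"))["frame"][:,:,::-1]
cv2.imwrite("pics/s3z.png",cv2.resize(a[140:340,230:400],(510,600),interpolation=cv2.INTER_CUBIC))
E
```

```text
{'time': np.float64(4.4), 'qpos': array([ 3.9400e-01,  6.4010e-01,  1.6967e+00, -5.0000e-04,  8.0340e-01,
       -1.8070e-01]), 'qvel': array([ 0.0156, -0.0097,  0.0235, -0.0046, -0.0118, -0.008 ]), 'joint_efforts': array([  0.71  , -49.4326, -16.95  ,   0.2527,   0.149 ,  -0.1435]), 'tool_pos': array([0.4731, 0.2793, 0.0392]), 'tool_rot': array([-1.5694e+00, -7.0000e-04, -9.9570e-01]), 'contact_force': array([ 1.5429, -1.5944,  1.953 ]), 'torque': array([-0.1861, -0.0882, -0.2654]), 'opening': np.float64(0.0046)}
```

View pics/t3z.png

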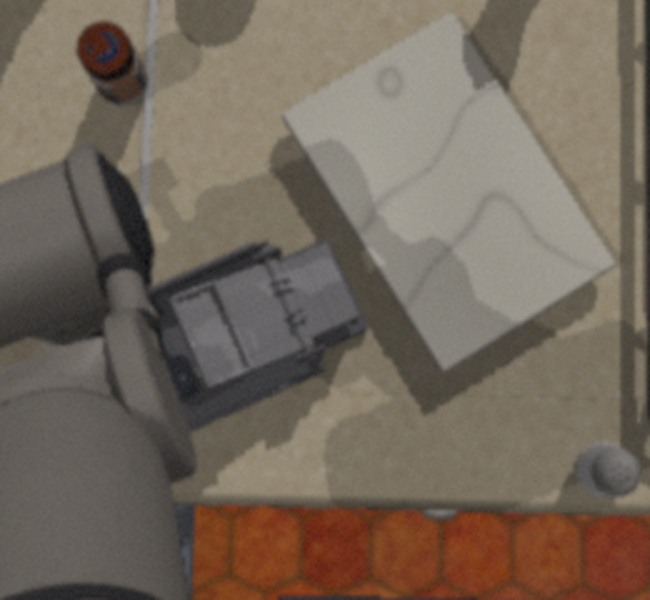

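View pics/s3z.png

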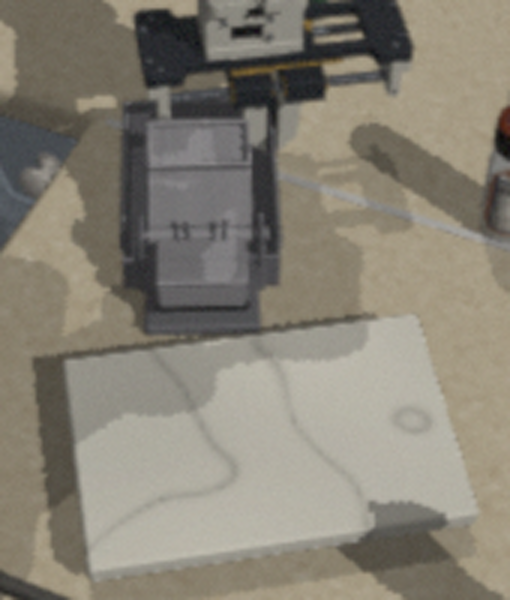

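```bash
cat > f3.py <<'E'
from h import *
T=pickle.load(open("top0.pkl","rb"));S=pickle.load(open("side0.pkl","rb"))
# local coords of dish rear corner
p=[.4053,.2165,-.815]
def g(q):
    L=[[q[0],q[1],q[2]],[q[0],-q[1],q[2]]]
    return np.r_[(proj(T,loc(p,L))-[(223.2,311.1),(249.3,340.3)]).ravel(),(proj(S,loc(p,L))-[(290,159.2),(258.3,165.8)]).ravel()]
r=least_squares(g,[-43,36,80]);q=r.x;print(q,np.round(r.fun,1))
z3=lambda x,y:(230+x/3,140+y/3); t3=lambda x,y:(180+x/2.5,150+y/2.5)
ts=[([85,-40,0],z3(150,332)),([85,40,0],z3(257,330)),([85,-40,11],z3(147,316)),([85,40,11],z3(257,314)),([q[0],q[1],q[2]],z3(248,118)),([q[0],-q[1],q[2]],z3(148,122))]
tt=[([85,-40,11],t3(367,327)),([q[0],q[1],q[2]],t3(175,298)),([q[0],-q[1],q[2]],t3(208,388))]
fit([(T,tt),(S,ts)],[.47,.17,-1.1]);fit([(T,tt)],[.47,.17,-1.1]);fit([(S,ts)],[.47,.17,-1.1])
E
python3 f3.py
```

```text
[-41.08929027  35.6553551   81.19310966] [-1.1 -1.8 -1.4 -1.3 -1.4  0.  -1.   0.7]
[ 0.4626  0.1786 -1.1136]
[[-1.9, 0.7], [-4.2, 0.3], [-1.6, -0.1], [-1.4, 1.3], [1.5, 0.6], [-0.7, 3.3], [1.6, 2.6], [-0.4, 0.7], [-0.9, 0.4]]
[ 0.4633  0.1741 -1.1162]
[[0.4, 0.5], [-1.7, -0.0], [0.8, -0.4]]
[ 0.4616  0.1826 -1.128 ]
[[-1.6, -0.4], [1.2, -0.7], [-0.8, 1.6], [1.3, 1.3], [0.2, -0.4], [-0.2, -1.1]]
```

send_rows --motion '[[[0,0,0,0],[0,0,0,0],[0,0,0,0],[0,0,0,0]]]' --gripper 0 --grip_force 45

```text
time: 4.8
tool_pos: [0.4732, 0.2789, 0.0392]
tool_rot: [-1.57, -0.002, -0.995]
contact_force: [0.6, -4.4, 0.8]
opening: 0.0023
```

```bash
cat > zoom.py <<'E'
import cv2,pickle,sys
k=sys.argv[1]
a=pickle.load(open(f"top{k}.pkl","rb"))["frame"][:,:,::-1]
cv2.imwrite(f"pics/t{k}z.png",cv2.resize(a[150:390,180:440],(650,600),interpolation=cv2.INTER_CUBIC))
a=pickle.load(open(f"side{k}.pkl","rb"))["frame"][:,:,::-1]
cv2.imwrite(f"pics/s{k}z.png",cv2.resize(a[140:290,230:400],(680,600),interpolation=cv2.INTER_CUBIC))
E
python3 snap.py 4 side top wrist; python3 zoom.py 4
```

```text
{'time': np.float64(4.95), 'qpos': array([ 3.9390e-01,  6.4000e-01,  1.6968e+00, -1.3000e-03,  8.0330e-01,
       -1.8090e-01]), 'qvel': array([ 0.0035,  0.0004,  0.0003,  0.0024, -0.    ,  0.0008]), 'joint_efforts': array([ 2.26750e+00, -4.96925e+01, -1.74764e+01,  9.79700e-01,
       -4.57500e-01,  7.30000e-03]), 'tool_pos': array([0.4732, 0.2791, 0.0392]), 'tool_rot': array([-1.5695e+00, -1.2000e-03, -9.9510e-01]), 'contact_force': array([ 0.6479, -5.4451,  0.6945]), 'torque': array([-0.7301, -0.1387,  0.0116]), 'opening': np.float64(0.0024)}
```

View pics/t4z.png

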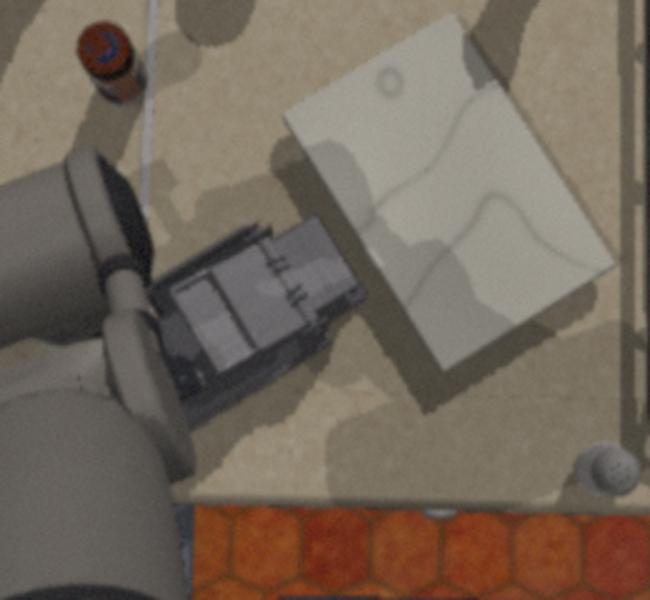

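View pics/s4z.png

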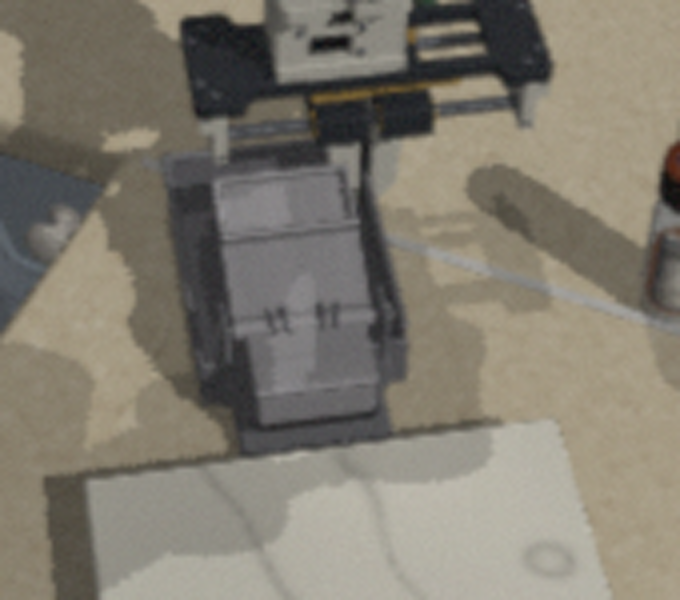

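View pics/wrist4.png

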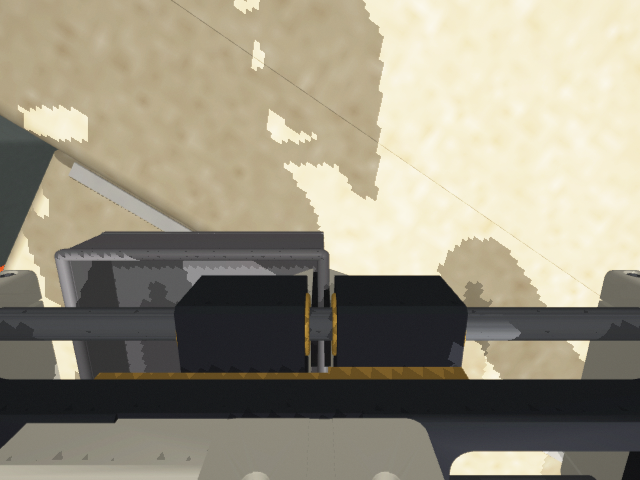

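```bash
cat > f4.py <<'E'
from h import *
T=pickle.load(open("top0.pkl","rb"));S=pickle.load(open("side0.pkl","rb"))
q=[-41,36,81]
z=lambda x,y:(230+x/4,140+y/4); t3=lambda x,y:(180+x/2.5,150+y/2.5)
ts=[([85,-40,0],z(240,455)),([85,-40,11],z(240,432)),([85,40,11],z(385,408)),([q[0],q[1],q[2]],z(345,168)),([q[0],-q[1],q[2]],z(215,183))]
tt=[([85,-40,11],t3(367,295)),([q[0],q[1],q[2]],t3(170,290)),([q[0],-q[1],q[2]],t3(207,370))]
for o,b in (([(T,tt),(S,ts)],(.5767,.0213,-.993)),([(T,tt)],(.5737,.0201,-.988)),([(S,ts)],(.5792,.0227,-.9934))):
    p=fit(o,[.47,.17,-1.])
    th=loc(p,[[45,0,22]])[0]; d=th[:2]-b[:2]; c,s=np.cos(b[2]),np.sin(b[2])
    print("throat in edge frame",c*d[0]+s*d[1]+.08,-s*d[0]+c*d[1],"dyaw",p[2]-b[2])
E
python3 f4.py
```

```text
[ 0.4768  0.1797 -1.0034]
[[-2.5, 1.0], [-3.3, -1.2], [1.7, 0.6], [-0.3, 1.3], [-0.4, 3.8], [1.8, 5.0], [0.2, -1.4], [-1.1, -1.6]]
throat in edge frame -0.062234370401354 0.0023932008985970143 dyaw -0.010431546749079978
[ 0.4772  0.1758 -0.998 ]
[[-0.6, 0.6], [-1.2, -1.2], [4.0, 0.5]]
throat in edge frame -0.05810164022323812 0.004676275657223887 dyaw -0.010037168942294783
[ 0.4752  0.1838 -1.005 ]
[[-0.2, -0.4], [-0.4, 2.1], [1.8, 3.4], [0.3, -2.9], [-1.0, -3.0]]
throat in edge frame -0.06672028980401463 0.0002740540863623714 dyaw -0.01157513639369634
```

send_rows --motion '[[[0,0,0,0],[0,0,0,0],[0,0,0,0],[0,-0.04,0,0],[0,-0.08,0,0],[0,-0.11,0,0],[0,-0.11,0,0]]]' --gripper 0.4

```text
time: 5.65
tool_pos: [0.4752, 0.2804, 0.1537]
tool_rot: [-1.56, -0.002, -0.995]
contact_force: [0.2, 0.1, -0.1]
opening: 0.0365
```

Run:
```python
from h import *
mv([.4628,.2016,.14],-1.0)
```

```text
now [0.4752 0.2804 0.1537] [-1.5605 -0.0024 -0.9949] t 5.65 F [ 0.2  0.1 -0.1] open 0.0365
tx 0.0594 ty 0.0137 tz -0.0533 tw 0.29
```

send_rows --motion '[[[0.03,0.005,-0.027,0.3],[0.0595,0.012,-0.0535,0.3],[0.0595,0.012,-0.0535,0.3],[0.0595,0.012,-0.0535,0.3],[0.0595,0.012,-0.0535,0.3]]]' --gripper 0.22

```text
time: 6.15
tool_pos: [0.4631, 0.2022, 0.1411]
tool_rot: [-1.56, -0.002, -1.0]
contact_force: [0.1, -0.6, 0.6]
opening: 0.0198
```

```bash
python3 snap.py 5 side top wrist; python3 zoom.py 5
python3 - <<'E'
from h import *
mv([.4628,.2016,.105],-1.0)
E
```

```text
{'time': np.float64(6.3), 'qpos': array([ 2.5970e-01,  4.2180e-01,  1.7412e+00,  1.2000e-03,  9.6770e-01,
       -3.1300e-01]), 'qvel': array([ 0.0007,  0.0001,  0.0031, -0.0023,  0.0001, -0.0004]), 'joint_efforts': array([-1.62200e-01, -4.30341e+01, -2.02293e+01,  5.49000e-02,
        6.80000e-03,  5.30000e-03]), 'tool_pos': array([0.463 , 0.2024, 0.1412]), 'tool_rot': array([-1.5601, -0.0024, -0.9988]), 'contact_force': array([ 0.4617, -0.773 ,  0.5612]), 'torque': array([ 0.0354, -0.1323,  0.0084]), 'opening': np.float64(0.02)}
now [0.463  0.2024 0.1412] [-1.5601 -0.0024 -0.9988] t 6.3 F [ 0.5 -0.8  0.6] open 0.02
tx 0.0005 ty 0.0362 tz -0.0006 tw 0.07
```

View pics/s5z.png

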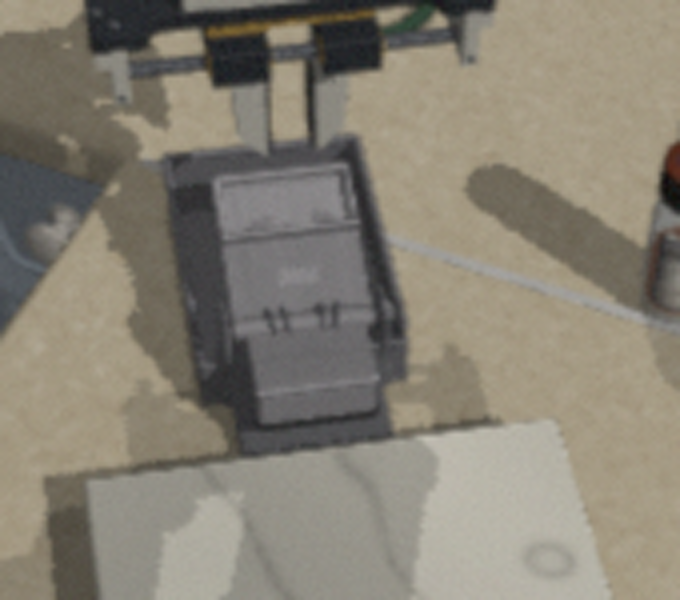

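View pics/wrist5.png

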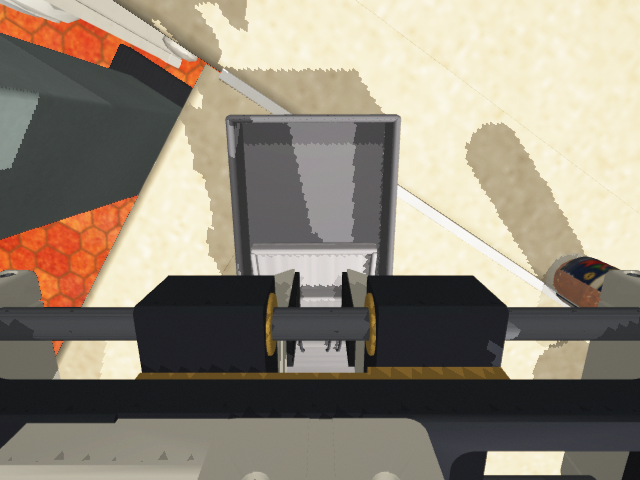

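View pics/t5z.png

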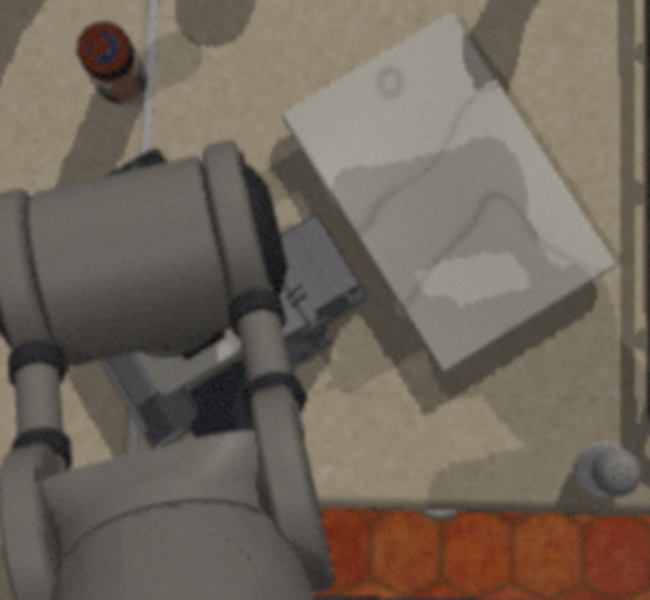

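Run:
```python
from h import *
W=pickle.load(open("wrist5.pkl","rb"))
p=fit([(W,[([-117,-55,32],(226,117)),([-117,55,32],(400,116)),([-41,36,81],(378,248)),([-41,-36,81],(251,248))])],[.47,.18,-1])
p=fit([(W,[([-117,-55,32],(226,117)),([-117,55,32],(400,116))])],[.47,.18,-1])
for x in (-41,-26,-11): print(x,proj(W,loc(p,[[x,0,77]])))
print(loc(p,[[-26,0,75]]))
print(proj(W,loc([.463,.2024,-1],[[0,-10,116],[0,-29,116],[0,29,116],[-9.5,10,116],[9.5,10,116]])))
```

```text
[ 0.4779  0.1744 -0.9916]
[[2.3, -2.0], [-1.5, -2.1], [-0.5, 1.2], [0.3, 2.4]]
[ 0.4782  0.1732 -0.9923]
[[2.0, -0.1], [-2.1, -0.1]]
-41 [[313.97521115 249.65751418]]
-26 [[314.2495678  273.73016793]]
-11 [[314.5136524  296.90152899]]
[[0.46401371 0.19493056 0.075     ]]
[[299.58343652 290.79194029]
 [260.06620947 290.91230675]
 [380.39497341 290.54579449]
 [341.42168751 272.24420644]
 [340.74040803 308.54744735]]
```

send_rows --motion '[[[0.0045,0.012,-0.0015,0],[0.0045,0.024,-0.0015,0],[0.0045,0.032,-0.0015,0],[0.0045,0.037,-0.0015,0],[0.0045,0.037,-0.0015,0],[0.0045,0.037,-0.0015,0]]]'

```text
time: 6.9
tool_pos: [0.4646, 0.198, 0.1043]
tool_rot: [-1.56, -0.002, -0.999]
contact_force: [0.1, -0.3, -0.3]
opening: 0.02
```

```bash
python3 snap.py 6 side wrist
python3 - <<'E'
import cv2,pickle
a=pickle.load(open("side6.pkl","rb"))["frame"][:,:,::-1]
cv2.imwrite("pics/s6z.png",cv2.resize(a[150:260,260:350],(491,600),interpolation=cv2.INTER_CUBIC))
E
```

```text
{'time': np.float64(7.0), 'qpos': array([ 2.5030e-01,  4.7380e-01,  1.7805e+00,  1.5000e-03,  8.7590e-01,
       -3.2270e-01]), 'qvel': array([-0.0027, -0.0006,  0.0026, -0.001 , -0.0019,  0.0002]), 'joint_efforts': array([ 2.48000e-02, -4.37777e+01, -1.85191e+01,  5.82000e-02,
        8.10000e-03,  1.80000e-03]), 'tool_pos': array([0.4647, 0.198 , 0.1045]), 'tool_rot': array([-1.5596, -0.0025, -0.9988]), 'contact_force': array([-0.3378,  0.146 ,  0.6347]), 'torque': array([ 0.0046, -0.1298,  0.0513]), 'opening': np.float64(0.02)}
```

View pics/s6z.png

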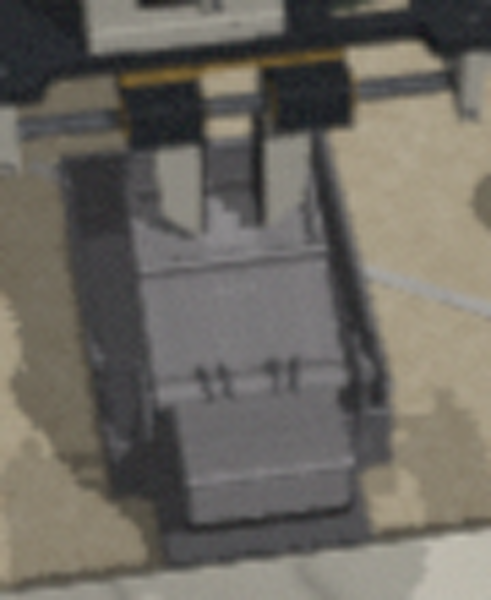

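View pics/wrist6.png

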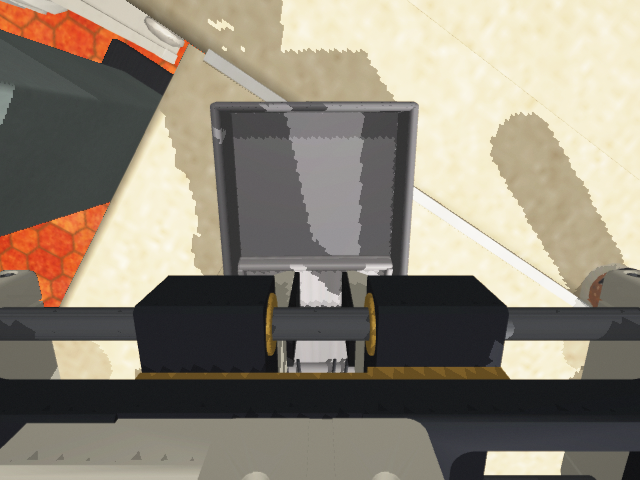

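send_rows --motion '[[[0,0.005,0,0],[0,0.01,0,0],[-0.001,0.015,0,0],[-0.002,0.02,0,0],[-0.003,0.024,0,0],[-0.003,0.027,0,0],[-0.003,0.027,0,0]]]'

```text
time: 7.7
tool_pos: [0.4638, 0.2006, 0.0773]
tool_rot: [-1.559, -0.003, -0.999]
contact_force: [-0.3, 0.2, 7.6]
opening: 0.0201
```

```bash
python3 snap.py 7 side wrist
python3 - <<'E'
import cv2,pickle
a=pickle.load(open("side7.pkl","rb"))["frame"][:,:,::-1]
cv2.imwrite("pics/s7z.png",cv2.resize(a[150:260,260:350],(491,600),interpolation=cv2.INTER_CUBIC))
E
```

```text
{'time': np.float64(7.8), 'qpos': array([ 2.5600e-01,  5.1580e-01,  1.8045e+00,  1.1000e-03,  8.0910e-01,
       -3.1690e-01]), 'qvel': array([ 0.0006, -0.0022, -0.0018, -0.0009, -0.0004, -0.0011]), 'joint_efforts': array([-7.76000e-02, -4.12554e+01, -1.58763e+01,  4.04000e-02,
       -2.33400e-01,  2.00000e-04]), 'tool_pos': array([0.4637, 0.2006, 0.0775]), 'tool_rot': array([-1.5589, -0.003 , -0.9987]), 'contact_force': array([-0.2537, -0.631 ,  7.9418]), 'torque': array([-0.0292,  0.0131, -0.0147]), 'opening': np.float64(0.0202)}
```

View pics/s7z.png

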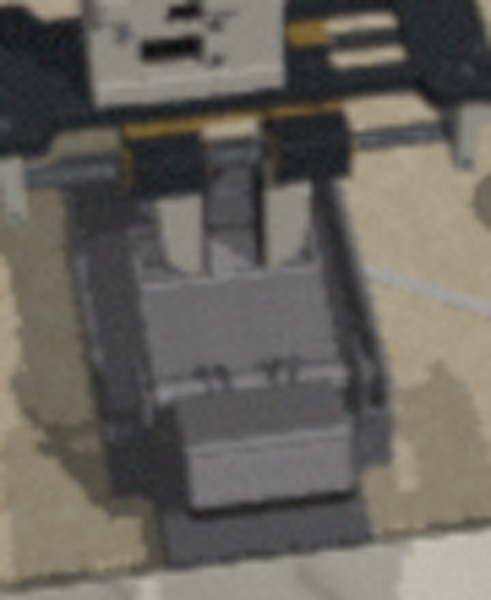

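View pics/wrist7.png

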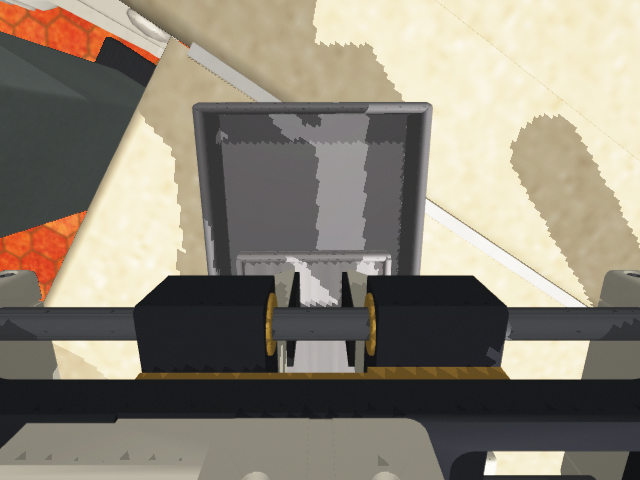

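send_rows --motion '[[[0,0.002,0,0],[0.004,0.0035,0,0],[0.009,0.0035,0,0],[0.014,0.0035,0,0],[0.019,0.0035,0,0],[0.024,0.0035,0,0],[0.029,0.0035,0,0],[0.034,0.0035,0,0]]]'

```text
time: 8.6
tool_pos: [0.4812, 0.1734, 0.0743]
tool_rot: [-1.559, -0.0, -0.999]
contact_force: [-6.1, 9.1, 9.3]
opening: 0.0202
```

```bash
python3 snap.py 8 side wrist top; python3 zoom.py 8
```

```text
{'time': np.float64(8.75), 'qpos': array([ 0.1929,  0.5299,  1.7891,  0.0041,  0.8112, -0.3815]), 'qvel': array([ 0.0006, -0.0011,  0.0009, -0.0035, -0.0019,  0.0017]), 'joint_efforts': array([ -3.2222, -41.168 , -16.8429,  -1.2127,  -0.9596,  -0.0721]), 'tool_pos': array([0.4816, 0.1728, 0.0743]), 'tool_rot': array([-1.559e+00, -1.500e-03, -9.992e-01]), 'contact_force': array([-3.8648,  3.0934, 10.044 ]), 'torque': array([ 0.8207,  0.5809, -0.0787]), 'opening': np.float64(0.0199)}
```

View pics/s8z.png

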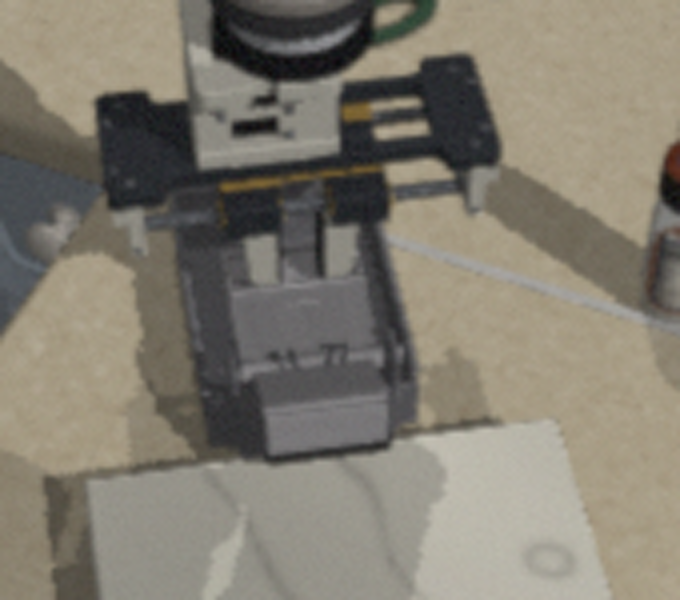

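View pics/wrist8.png

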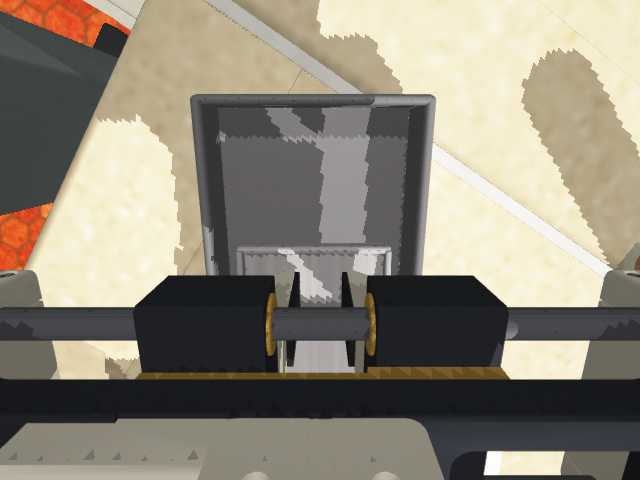

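View pics/t8z.png

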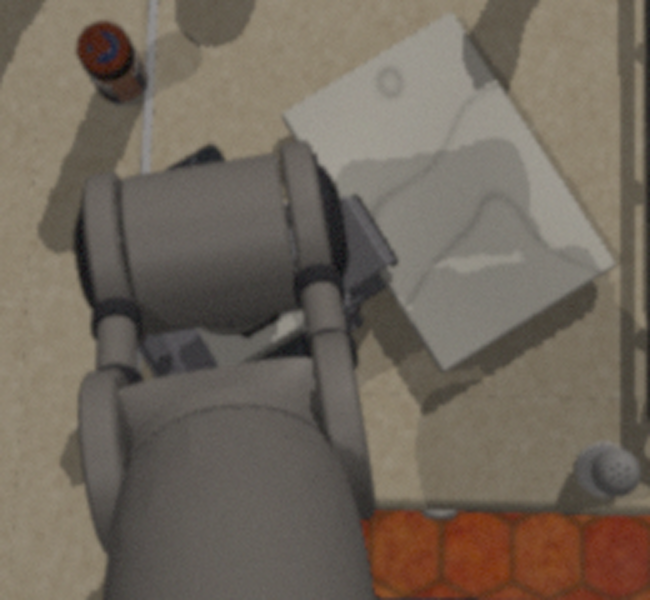

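send_rows --motion '[[[0.004,0.0005,0,0],[0.008,0.0005,0,0],[0.012,0.0005,0,0],[0.016,0.0005,0,0],[0.018,0.0005,0,0]]]'

```text
time: 9.25
tool_pos: [0.4903, 0.159, 0.0739]
tool_rot: [-1.559, 0.001, -1.0]
contact_force: [-6.2, 8.9, 10.3]
opening: 0.0204
```

```bash
python3 snap.py 9 side wrist top; python3 zoom.py 9
```

```text
{'time': np.float64(9.4), 'qpos': array([ 0.1615,  0.5361,  1.7778,  0.0071,  0.8175, -0.4146]), 'qvel': array([ 0.0021, -0.0012,  0.0006, -0.0031,  0.0014,  0.    ]), 'joint_efforts': array([ -4.1442, -41.3958, -17.165 ,  -1.6178,  -1.147 ,  -0.0538]), 'tool_pos': array([0.4905, 0.1589, 0.074 ]), 'tool_rot': array([-1.5593e+00,  6.0000e-04, -9.9950e-01]), 'contact_force': array([-4.5847,  6.3755, 10.2386]), 'torque': array([ 1.0722,  0.7074, -0.0282]), 'opening': np.float64(0.0201)}
```

View pics/s9z.png

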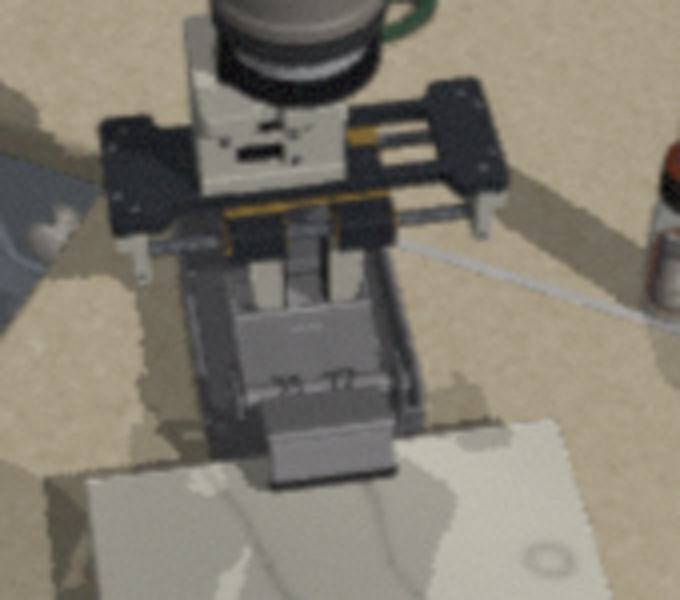

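View pics/wrist9.png

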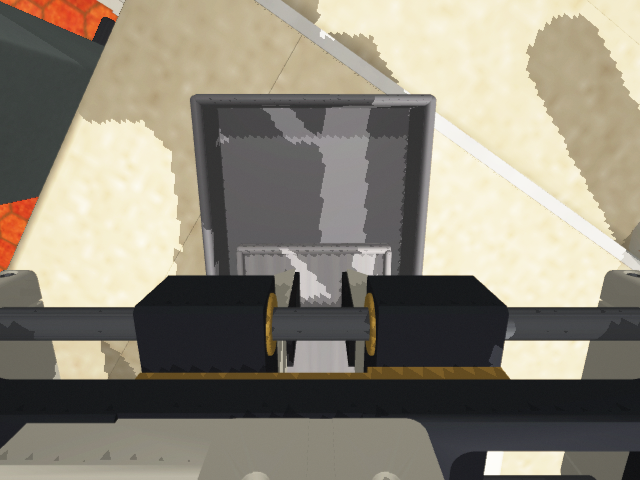

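View pics/t9z.png

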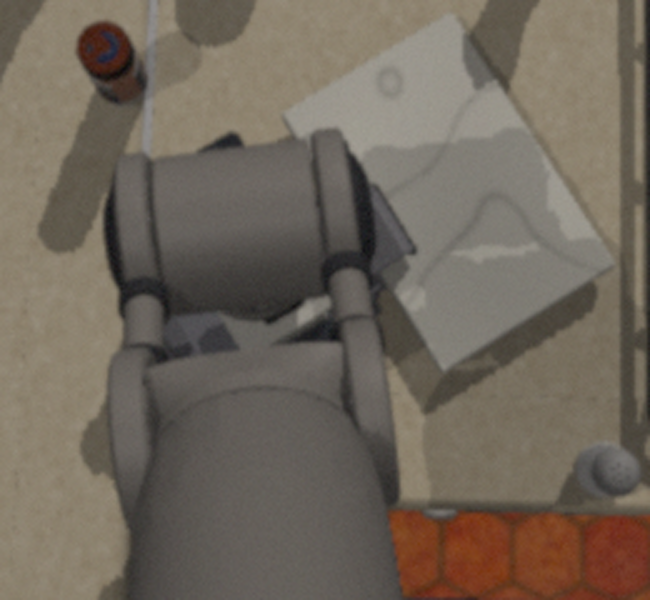

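send_rows --motion '[[[0.003,0,0,0],[0.006,0,0,0],[0.008,0,0,0],[0.008,0,0,0]]]'

```text
time: 9.8
tool_pos: [0.4939, 0.1534, 0.0741]
tool_rot: [-1.56, 0.003, -1.0]
contact_force: [-5.0, 7.8, 8.8]
opening: 0.0202
```

send_rows --motion '[[[0.0015,0,0,0],[0.003,0,0,0],[0.003,0,0,0]]]'

```text
time: 10.1
tool_pos: [0.4943, 0.1526, 0.0742]
tool_rot: [-1.56, 0.006, -1.0]
contact_force: [-5.6, 10.0, 9.7]
opening: 0.0198
```

```bash
python3 snap.py 10 side wrist top; python3 zoom.py 10
```

```text
{'time': np.float64(10.25), 'qpos': array([ 0.1454,  0.5389,  1.7709,  0.0136,  0.8244, -0.4344]), 'qvel': array([-0.0004,  0.0014,  0.0008, -0.0002,  0.0008, -0.0016]), 'joint_efforts': array([-5.63390e+00, -4.15644e+01, -1.74618e+01, -2.26510e+00,
       -1.31670e+00, -1.48000e-02]), 'tool_pos': array([0.4943, 0.1526, 0.0742]), 'tool_rot': array([-1.5599,  0.006 , -1.0001]), 'contact_force': array([-5.8106,  9.8282,  9.6204]), 'torque': array([ 1.6293,  0.8997, -0.0055]), 'opening': np.float64(0.0198)}
```

View pics/s10z.png

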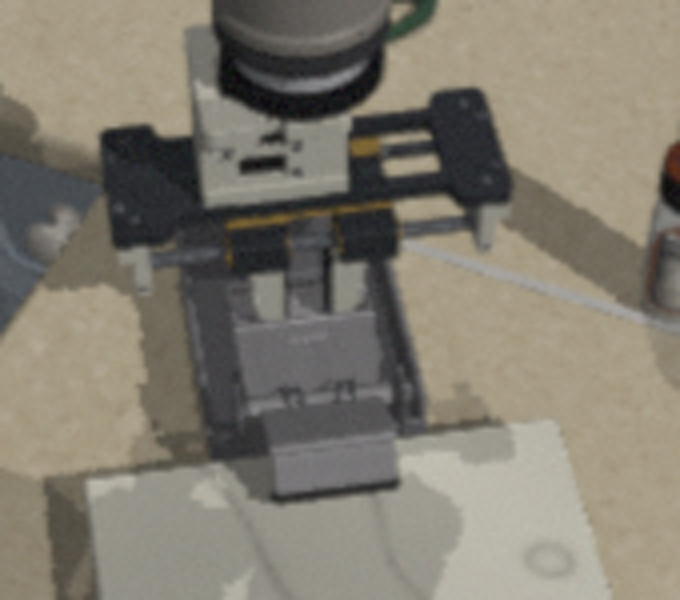

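View pics/wrist10.png

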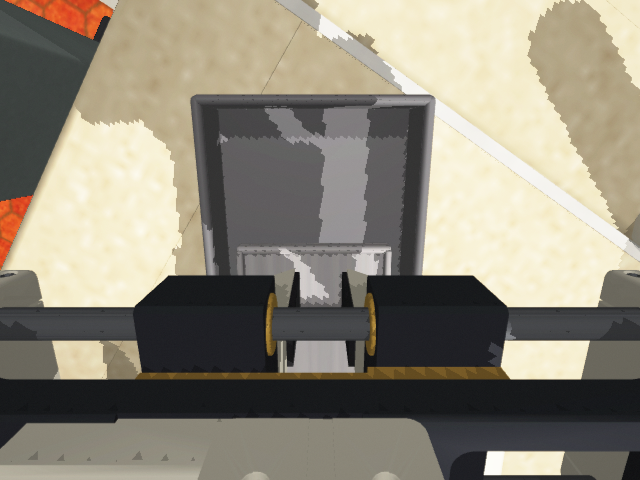

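```bash
cat > fw.py <<'E'
from h import *
import sys
k=sys.argv[1]
W=pickle.load(open(f"wrist{k}.pkl","rb"))
a=[float(v) for v in sys.argv[2:6]]
p=fit([(W,[([-117,-55,32],a[:2]),([-117,55,32],a[2:])])],[.5,.13,-1])
for b in ((.5767,.0213,-.993),(.5737,.0201,-.988),(.5792,.0227,-.9934)):
    th=loc(p,[[45,0,22]])[0]; d=th[:2]-b[:2]; c,s=np.cos(b[2]),np.sin(b[2])
    print("throat in edge frame",c*d[0]+s*d[1]+.08,-s*d[0]+c*d[1],"dyaw",p[2]-b[2])
E
python3 fw.py 10 192 97 435 97; python3 fw.py 7 194 104 433 104
python3 - <<'E'
from h import *
S=pickle.load(open("side0.pkl","rb"))
b=(.5792,.0227,-.9934)
# nose at lever .4: hinge (35,50), shut nose rel (41,-31), rotate up by .4
for th in (.38,.4):
    c,s=np.cos(th),np.sin(th); nx=41*c+31*s; nz=41*s-31*c
    for off in (0,-5,-10):
        L=[[-80-45+35+nx+off,y,50+nz] for y in(-30,30)]
        print(th,off,nx,nz+50,((proj(S,loc(b,L))-[230,140])*4).round(1).tolist())
E
```

```text
[ 0.5068  0.1281 -0.9985]
[[2.6, -0.1], [-2.8, -0.1]]
throat in edge frame -0.002671221604191615 -0.0004891249290505037 dyaw -0.005493129475994896
throat in edge frame -0.002023463701466874 0.0030894493302366863 dyaw -0.0104931294759949
throat in edge frame -0.0028625884926645334 -0.003381091987276333 dyaw -0.00509312947599494
[ 0.478   0.1735 -0.9971]
[[2.8, -0.1], [-3.0, -0.1]]
throat in edge frame -0.056385172598466884 0.00025226140413984327 dyaw -0.004082905020940775
throat in edge frame -0.05573303635653308 0.0040993950320492925 dyaw -0.009082905020940779
throat in edge frame -0.056576831744349146 -0.0026611912932216555 dyaw -0.0036829050209408187
0.38 0 49.57378461043938 36.41913554306047 [[278.0, 512.0], [400.0, 495.5]]
0.38 -5 49.57378461043938 36.41913554306047 [[276.4, 503.8], [398.0, 487.4]]
0.38 -10 49.57378461043938 36.41913554306047 [[274.8, 495.6], [396.0, 479.3]]
0.4 0 49.83546936568646 37.41326122056523 [[278.1, 511.2], [400.1, 494.7]]
0.4 -5 49.83546936568646 37.41326122056523 [[276.4, 503.0], [398.2, 486.6]]
0.4 -10 49.83546936568646 37.41326122056523 [[274.8, 494.8], [396.2, 478.5]]
```

send_rows --motion '[[[0.002,0,0,0],[0.004,0,0,0],[0.004,0,0,0]]]'

```text
time: 10.55
tool_pos: [0.4945, 0.152, 0.0742]
tool_rot: [-1.561, 0.011, -1.001]
contact_force: [-7.7, 16.8, 10.5]
opening: 0.0203
```

send_rows --motion '[[[0.002,0,0,0],[0.004,0,0,0],[0.004,0,0,0]]]'

```text
time: 10.85
tool_pos: [0.4946, 0.1518, 0.0742]
tool_rot: [-1.561, 0.017, -1.001]
contact_force: [-9.4, 18.5, 10.5]
opening: 0.0206
```

```bash
python3 snap.py 11 side wrist; cp top10.pkl top11.pkl; python3 zoom.py 11
```

```text
{'time': np.float64(10.95), 'qpos': array([ 0.1384,  0.5408,  1.7674,  0.0263,  0.8322, -0.4489]), 'qvel': array([ 0.0013,  0.0004, -0.0007, -0.0014,  0.0016,  0.0004]), 'joint_efforts': array([-10.1237, -41.3243, -18.149 ,  -4.0876,  -1.8386,   0.0865]), 'tool_pos': array([0.4946, 0.1518, 0.0742]), 'tool_rot': array([-1.5613,  0.0171, -1.0011]), 'contact_force': array([-8.3311, 17.4096, 10.4331]), 'torque': array([3.0404, 1.2957, 0.0457]), 'opening': np.float64(0.0201)}
```

View pics/s11z.png

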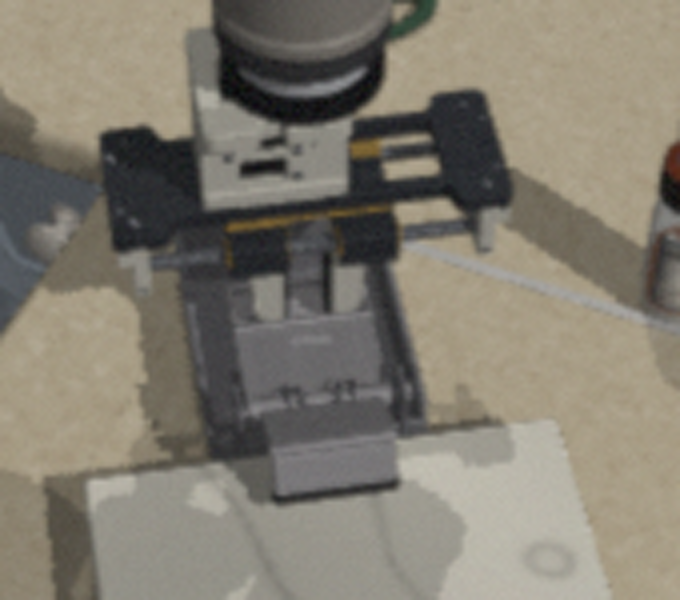

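send_rows --motion '[[[-0.001,0,0,0],[-0.0015,0,0,0],[-0.0015,-0.003,0,0],[-0.0015,-0.006,0,0],[-0.0015,-0.009,0,0],[-0.0015,-0.012,0,0],[-0.0015,-0.015,0,0],[-0.0015,-0.018,0,0]]]'

```text
time: 11.75
tool_pos: [0.4935, 0.1526, 0.092]
tool_rot: [-1.562, 0.017, -1.001]
contact_force: [-0.2, 0.3, 0.3]
opening: 0.0202
```

```bash
python3 snap.py 12 side wrist; cp top10.pkl top12.pkl; python3 zoom.py 12
```

```text
{'time': np.float64(11.85), 'qpos': array([ 0.1405,  0.5123,  1.754 ,  0.0255,  0.8747, -0.4455]), 'qvel': array([-0.0007,  0.0038,  0.0052, -0.0002, -0.007 ,  0.0007]), 'joint_efforts': array([-2.98000e-02, -4.56896e+01, -1.83487e+01,  1.07400e-01,
        1.31300e-01,  2.60000e-03]), 'tool_pos': array([0.4935, 0.1527, 0.0922]), 'tool_rot': array([-1.5619,  0.0174, -1.0011]), 'contact_force': array([-0.6359,  0.1414, -0.0749]), 'torque': array([-0.0664, -0.1359,  0.0095]), 'opening': np.float64(0.0205)}
```

View pics/s12z.png

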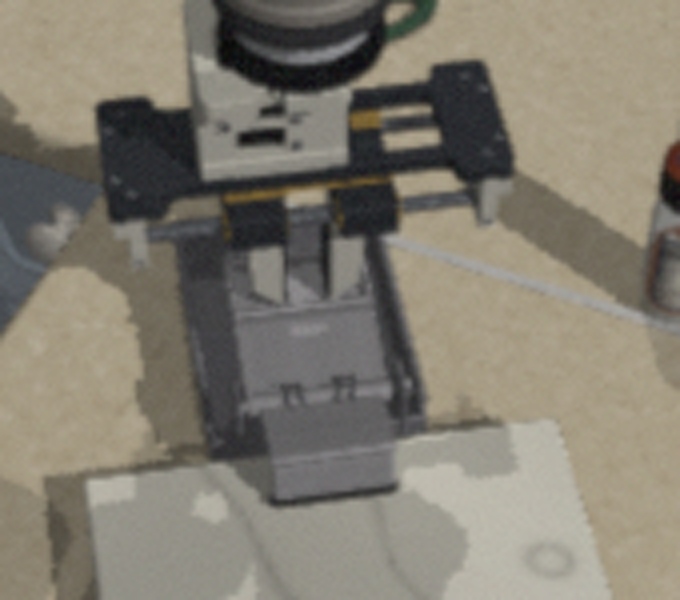

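View pics/wrist12.png

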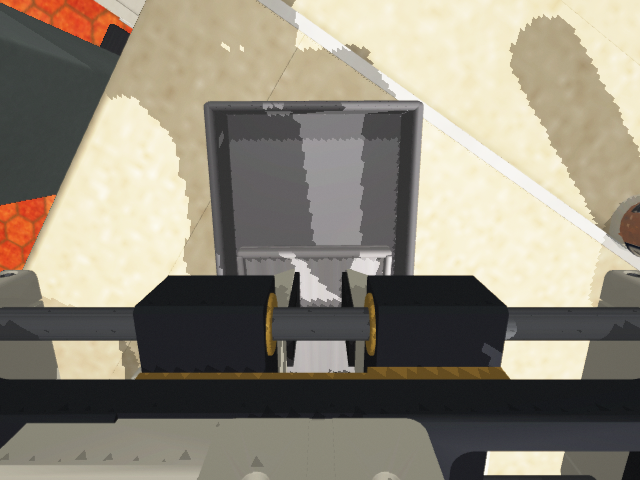

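send_rows --motion '[[[0,-0.01,0,0],[0,-0.03,0,0],[0,-0.06,0,0],[-0.03,-0.1,0,0],[-0.08,-0.13,0,0],[-0.13,-0.13,0,0],[-0.17,-0.13,0,0],[-0.2,-0.13,0,0]]]'

```text
time: 12.65
tool_pos: [0.3838, 0.3207, 0.2267]
tool_rot: [-1.561, 0.018, -1.0]
contact_force: [0.4, -0.6, -0.6]
opening: 0.0201
```

```bash
python3 snap.py 13 side wrist top; python3 zoom.py 13
```

```text
{'time': np.float64(12.8), 'qpos': array([ 0.5295,  0.3143,  1.6402,  0.0192,  1.179 , -0.0509]), 'qvel': array([-0.0534,  0.0055, -0.    , -0.0115, -0.0059, -0.0162]), 'joint_efforts': array([ 1.58040e+00, -4.09168e+01, -2.34582e+01,  3.85700e-01,
        3.93000e-02,  2.32200e-01]), 'tool_pos': array([0.3847, 0.3197, 0.2261]), 'tool_rot': array([-1.5619,  0.0174, -0.9976]), 'contact_force': array([ 0.3354, -0.8626, -0.5559]), 'torque': array([ 0.0268, -0.0964,  0.0121]), 'opening': np.float64(0.0198)}
```

View pics/s13z.png

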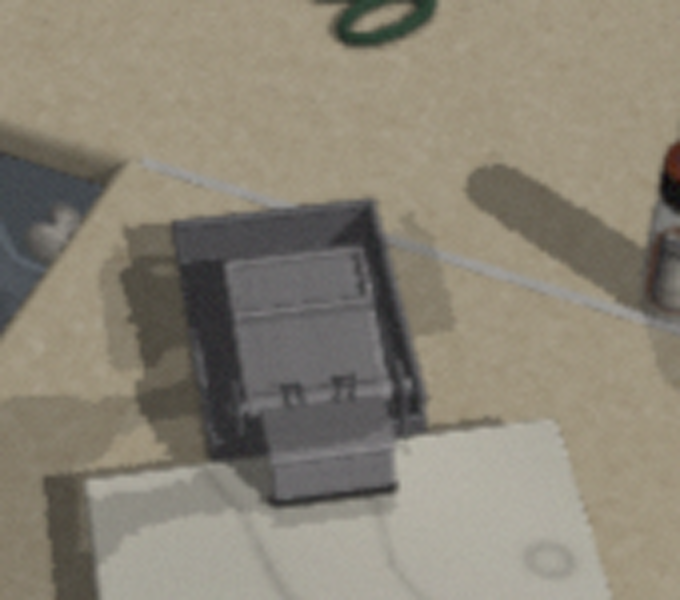

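View pics/t13z.png

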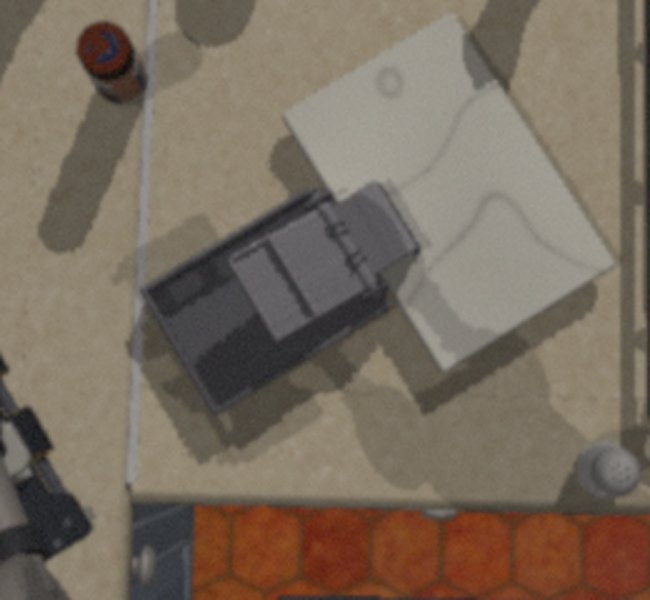

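View pics/wrist13.png

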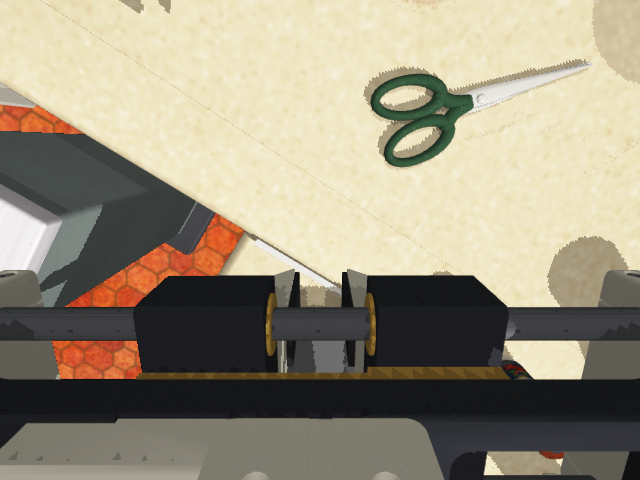

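```bash
cat > f13.py <<'E'
from h import *
T=pickle.load(open("top13.pkl","rb"));S=pickle.load(open("side13.pkl","rb"))
z=lambda x,y:(230+x/4,140+y/4); t3=lambda x,y:(180+x/2.5,150+y/2.5)
ts=[([-117,-55,32],z(175,222)),([-117,55,32],z(375,202))]
tt=[([-117,55,32],t3(145,293)),([-117,-55,32],t3(217,410))]
for o,b in (([(T,tt),(S,ts)],(.5767,.0213,-.993)),([(T,tt)],(.5737,.0201,-.988)),([(S,ts)],(.5792,.0227,-.9934))):
    p=fit(o,[.5,.13,-1.])
    th=loc(p,[[45,0,22]])[0]; d=th[:2]-b[:2]; c,s=np.cos(b[2]),np.sin(b[2])
    print("throat in edge frame",c*d[0]+s*d[1]+.08,-s*d[0]+c*d[1],"dyaw",p[2]-b[2])
# same features, image 0, known distance check + direct cross-ratio: motion of rear corners
E
python3 f13.py
python3 - <<'E'
import cv2,pickle
a=pickle.load(open("side13.pkl","rb"))["frame"][:,:,::-1]
cv2.imwrite("pics/s13y.png",cv2.resize(a[225:275,270:350],(800,500),interpolation=cv2.INTER_CUBIC))
a=pickle.load(open("top13.pkl","rb"))["frame"][:,:,::-1]
cv2.imwrite("pics/t13y.png",cv2.resize(a[215:290,295:360],(520,600),interpolation=cv2.INTER_CUBIC))
E
```

```text
[ 0.5078  0.1271 -0.9947]
[[-1.2, -2.4], [-0.7, -0.1], [-1.3, 1.3], [-1.8, 0.6]]
throat in edge frame -0.0012624088482405954 -3.27218927860945e-05 dyaw -0.0017445769093497043
[ 0.5066  0.1259 -0.9827]
[[-0.6, -1.0], [0.5, 1.0]]
throat in edge frame -0.00026944156696721844 0.002478010448959532 dyaw 0.005288256054250651
[ 0.5074  0.1297 -1.0175]
[[0.2, -0.0], [-0.2, 0.1]]
throat in edge frame -0.003844115549037061 -0.002894616311673877 dyaw -0.024062003895424122
```

View pics/s13y.png

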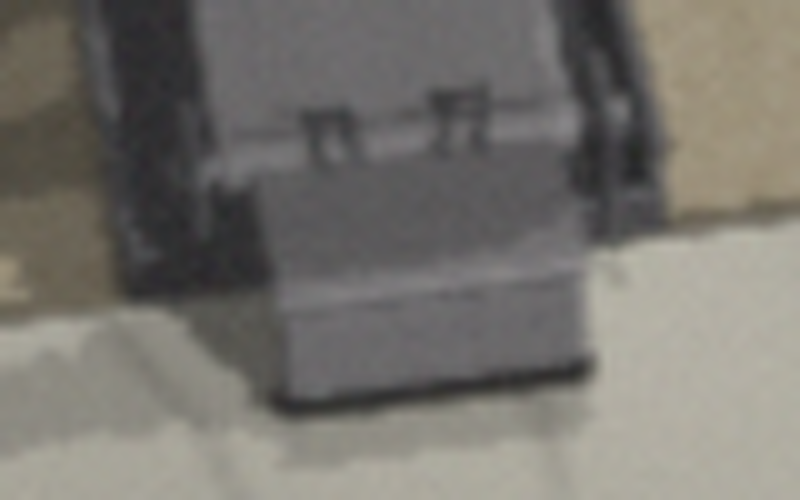

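View pics/t13y.png

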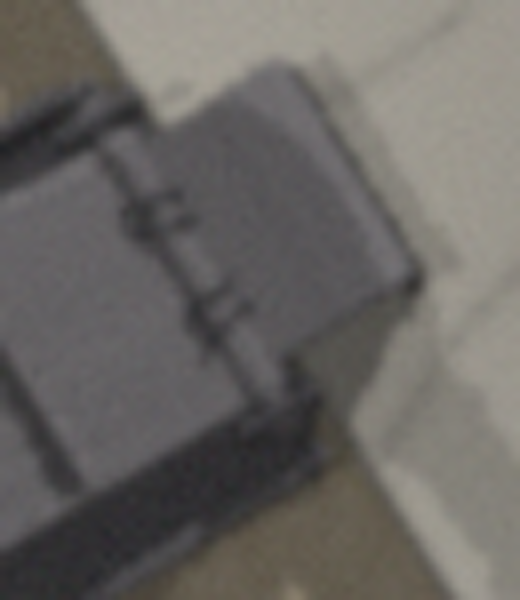

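Run:
```python
from h import *
S=pickle.load(open("side13.pkl","rb"));T=pickle.load(open("top13.pkl","rb"))
p=[.5078,.1271,-.995]
for th in (0,.12,.18,.25,.35):
    c,s=np.cos(th),np.sin(th)
    def r(dx,dz): return 35+c*dx-s*dz, 50+s*dx+c*dz
    a=r(-76,31); n=r(41,-31)   # rotation: tail (dx<0) goes down
    print(th,((proj(S,loc(p,[[a[0],36,a[1]],[a[0],-36,a[1]],[n[0],-30,n[1]],[n[0],30,n[1]]]))-[230,140])*4).round().tolist(),np.round(n,1))
    print(((proj(T,loc(p,[[a[0],36,a[1]],[a[0],-36,a[1]]]))-[180,150])*2.5).round().tolist())
```

```text
0 [[361.0, 245.0], [221.0, 261.0], [269.0, 518.0], [389.0, 501.0]] [76. 19.]
[[235.0, 248.0], [286.0, 331.0]]
0.12 [[359.0, 253.0], [220.0, 270.0], [270.0, 517.0], [391.0, 501.0]] [79.4 24.1]
[[232.0, 252.0], [282.0, 334.0]]
0.18 [[359.0, 258.0], [220.0, 274.0], [271.0, 516.0], [391.0, 500.0]] [80.9 26.8]
[[231.0, 253.0], [281.0, 336.0]]
0.25 [[358.0, 264.0], [220.0, 280.0], [271.0, 515.0], [392.0, 498.0]] [82.4 30.1]
[[231.0, 255.0], [280.0, 337.0]]
0.35 [[358.0, 274.0], [221.0, 290.0], [271.0, 512.0], [393.0, 495.0]] [84.1 34.9]
[[231.0, 257.0], [280.0, 338.0]]
```

Run:
```python
from h import *
W=pickle.load(open("wrist13.pkl","rb"));E=W["extrinsics"]
C=-E[:3,:3].T@E[:3,3]; print("cam",C,"view dir",-E[2,:3])
t=np.array([.3847,.3197,.2261]);a=-.9976
d=C-t;print("in tool x,z,up",d[0]*np.cos(a)+d[1]*np.sin(a),-d[0]*np.sin(a)+d[1]*np.cos(a),d[2])
S=pickle.load(open("side0.pkl","rb"))
for p in ([.4053,.2165,-.815],[.4053,.2188,-.8229]):
  print(((proj(S,loc(p,[[76,-30,19],[76,30,19],[80,-30,19],[80,30,19]]))-[230,140])*6).round())
th=loc([.5078,.1271,-.995],[[45,0,22]])[0];print(th)
mv([th[0]+.09*np.cos(-1),th[1]+.09*np.sin(-1),.17],-1.0)
```

```text
cam [0.34345294 0.37982572 0.35990989] view dir [ 0.14067927 -0.20095408 -0.96944665]
in tool x,z,up -0.07288505022457209 -0.0020472212946643295 0.13380988606038505
[[285. 499.]
 [445. 457.]
 [288. 507.]
 [448. 465.]]
[[286. 494.]
 [446. 453.]
 [289. 502.]
 [449. 461.]]
[0.53230263 0.08935585 0.022     ]
now [0.3847 0.3197 0.2261] [-1.5619  0.0174 -0.9976] t 12.8 F [ 0.3 -0.9 -0.6] open 0.0198
tx 0.3636 ty 0.0561 tz -0.0011 tw 0.14
```

send_rows --motion '[[[0.05,0,-0.001,0.1],[0.1,0,-0.001,0.1],[0.15,0,-0.001,0.1],[0.2,0,-0.001,0.1],[0.25,0,-0.001,0.1],[0.3,0.01,-0.001,0.1],[0.345,0.03,-0.001,0.1],[0.363,0.05,-0.001,0.1]]]'

```text
time: 13.6
tool_pos: [0.5825, 0.0096, 0.1692]
tool_rot: [-1.561, 0.015, -1.004]
contact_force: [-0.1, 0.1, -1.0]
opening: 0.0201
```

send_rows --motion '[[[0,0,0,0],[0,0,0,0],[0,0,0,0]]]'

```text
time: 13.9
tool_pos: [0.5824, 0.0101, 0.1704]
tool_rot: [-1.56, 0.015, -1.004]
contact_force: [0.7, 0.4, 0.1]
opening: 0.0201
```

```bash
python3 snap.py 14 wrist
```

```text
{'time': np.float64(13.95), 'qpos': array([-0.1228,  0.5176,  1.4789,  0.0198,  1.1459, -0.6985]), 'qvel': array([ 0.0099, -0.0038,  0.0013,  0.0004, -0.0019,  0.0007]), 'joint_efforts': array([-7.23500e-01, -4.95721e+01, -2.26570e+01,  7.27000e-02,
        8.70000e-02,  2.10000e-03]), 'tool_pos': array([0.5824, 0.0105, 0.1706]), 'tool_rot': array([-1.5599,  0.0144, -1.0032]), 'contact_force': array([ 0.1569, -0.3042,  0.2732]), 'torque': array([ 0.0468, -0.0321,  0.0058]), 'opening': np.float64(0.0202)}
```

View pics/wrist14.png

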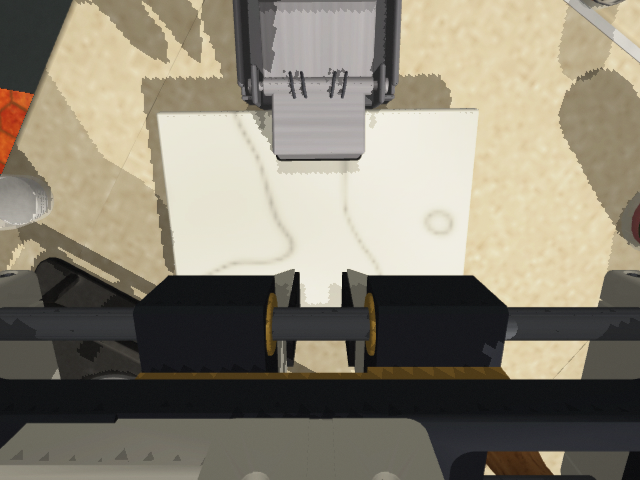

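Run:
```python
import cv2
a=cv2.imread("pics/wrist14.png")
cv2.imwrite("pics/w14z.png",cv2.resize(a[65:175,225:415],(800,463),interpolation=cv2.INTER_CUBIC))
from h import *
W=pickle.load(open("wrist14.pkl","rb"))
b=fit([(W,[([-80,-120,30],(158,113)),([-80,120,30],(478,109))])],[.57,.02,-1])
H=-80
for off in (0,-4,-8):
  x0=-80-45+off
  L=[[x0+35,0,50],[x0+81.5,-30,30],[x0+81.5,30,30],[x0+45,-45,30],[x0+45,45,30],[x0+45,-45,40]]
  print(off,proj(W,loc(b,L)).round(1).tolist())
```

```text
[ 0.5768  0.0207 -0.9909]
[[-3.5, 0.2], [4.0, 0.1]]
0 [[318.7, 92.8], [279.8, 162.5], [358.9, 161.4], [257.3, 111.9], [380.1, 110.4], [255.0, 110.7]]
-4 [[318.7, 86.4], [279.6, 157.1], [359.0, 156.0], [257.0, 106.1], [380.3, 104.6], [254.6, 104.7]]
-8 [[318.6, 80.0], [279.4, 151.6], [359.1, 150.6], [256.6, 100.3], [380.4, 98.8], [254.3, 98.6]]
```

View pics/w14z.png

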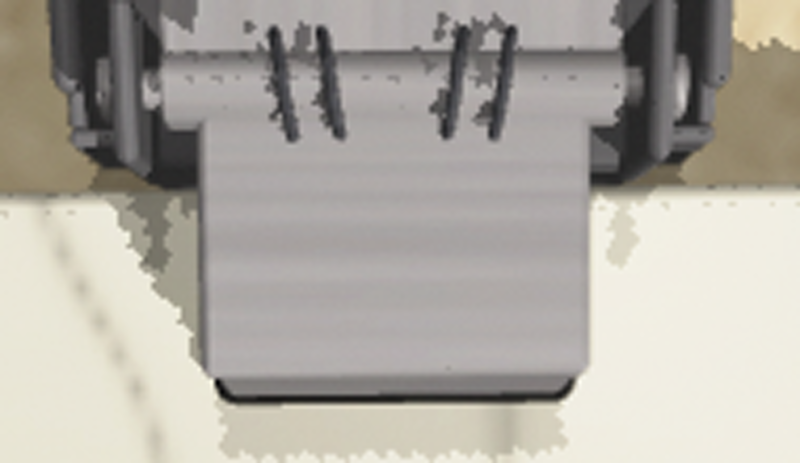

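Run:
```python
import cv2,numpy as np
a=cv2.imread("pics/wrist14.png")[90:118,235:405].astype(float)
a=np.clip(255*(a/255)**.45,0,255).astype(np.uint8)
L=cv2.resize(a[:,:50],(600,336),interpolation=cv2.INTER_NEAREST);R=cv2.resize(a[:,-50:],(600,336)[:2],interpolation=cv2.INTER_NEAREST)
cv2.imwrite("pics/w14c.png",np.vstack([L[:, :],R])[:600])
b=cv2.imread("pics/wrist14.png")
for x in (262,266,270,368,371,374): print(x,[tuple(map(int,b[r,x])) [1] for r in range(84,118)])
```

```text
262 [115, 95, 116, 169, 164, 150, 68, 60, 47, 43, 43, 43, 41, 41, 42, 42, 42, 41, 42, 41, 40, 40, 38, 38, 45, 82, 99, 114, 115, 117, 117, 115, 117, 117]
266 [176, 174, 172, 172, 170, 167, 161, 158, 157, 147, 133, 123, 54, 54, 55, 56, 54, 54, 51, 49, 43, 39, 41, 40, 40, 45, 89, 119, 160, 160, 161, 162, 161, 161]
270 [150, 173, 171, 172, 171, 167, 162, 161, 158, 148, 133, 120, 56, 55, 55, 56, 54, 53, 52, 50, 42, 39, 42, 40, 42, 61, 92, 114, 115, 116, 123, 161, 162, 161]
368 [166, 169, 174, 176, 171, 172, 171, 168, 165, 150, 133, 61, 54, 57, 62, 101, 100, 100, 103, 103, 81, 78, 40, 40, 51, 95, 133, 172, 229, 237, 222, 240, 240, 240]
371 [162, 121, 175, 177, 172, 173, 158, 80, 86, 138, 61, 56, 57, 55, 56, 57, 61, 96, 98, 98, 78, 64, 40, 39, 46, 97, 135, 167, 197, 216, 237, 214, 214, 214]
374 [118, 106, 96, 87, 76, 66, 45, 41, 39, 39, 39, 39, 41, 40, 40, 40, 40, 40, 40, 40, 45, 46, 52, 67, 91, 111, 134, 168, 198, 219, 223, 238, 218, 213]
```

View pics/w14c.png

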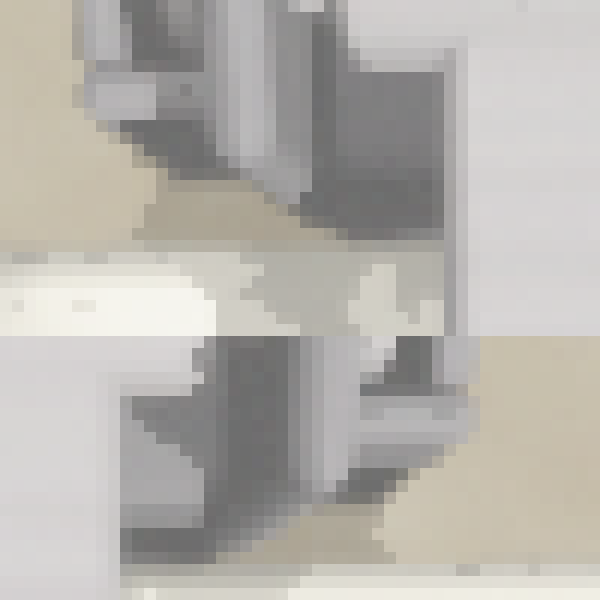

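```bash
python3 fw.py 12 206 104 423 103; python3 fw.py 10 192 97 435 97; python3 fw.py 11 192 97 435 97
```

```text
[ 0.5067  0.1283 -0.9954]
[[1.9, -0.1], [-2.0, -0.1]]
throat in edge frame -0.002819281480277755 -0.00027741413472353454 dyaw -0.002423577702904578
throat in edge frame -0.0021704631772474225 0.0033018977744800823 dyaw -0.007423577702904582
throat in edge frame -0.003010733041221361 -0.0031694404338350815 dyaw -0.002023577702904622
[ 0.5068  0.1281 -0.9985]
[[2.6, -0.1], [-2.8, -0.1]]
throat in edge frame -0.002671221604191615 -0.0004891249290505037 dyaw -0.005493129475994896
throat in edge frame -0.002023463701466874 0.0030894493302366863 dyaw -0.0104931294759949
throat in edge frame -0.0028625884926645334 -0.003381091987276333 dyaw -0.00509312947599494
[ 0.5066  0.1277 -0.9997]
[[3.2, -0.1], [-3.5, -0.1]]
throat in edge frame -0.00245201673777036 -0.0009366703976946555 dyaw -0.006689469175035323
throat in edge frame -0.0018064992931201146 0.0026408134361338848 dyaw -0.011689469175035327
throat in edge frame -0.002643204625597001 -0.003828549738172614 dyaw -0.006289469175035367
```

View pics/wrist11.png

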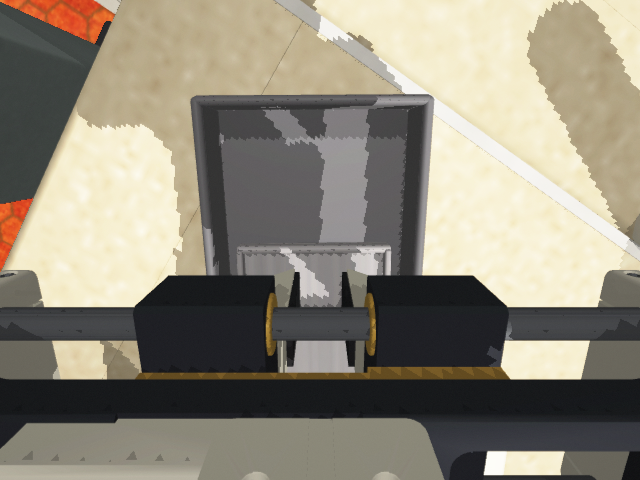

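send_rows --motion '[[[-0.05,-0.02,0,0],[-0.1,-0.02,0,0],[-0.15,-0.02,-0.001,0],[-0.2,-0.02,-0.001,0],[-0.25,0,-0.002,0],[-0.278,0.02,-0.002,0],[-0.278,0.05,-0.002,0],[-0.278,0.08,-0.002,0]]]' --gripper 0.1

```text
time: 14.75
tool_pos: [0.4304, 0.2476, 0.0955]
tool_rot: [-1.556, 0.014, -0.998]
contact_force: [0.8, 0.3, 0.2]
opening: 0.009
```

```bash
python3 snap.py 15 side wrist; cp top13.pkl top15.pkl; python3 zoom.py 15
python3 - <<'E'
from h import *
mv([.4315,.2436,.043],-.995)
E
```

```text
{'time': np.float64(14.85), 'qpos': array([ 0.3554,  0.4786,  1.8165,  0.022 ,  0.8443, -0.2296]), 'qvel': array([-0.0208, -0.0507, -0.0637,  0.0014,  0.0711,  0.0004]), 'joint_efforts': array([ 1.13600e-01, -4.26024e+01, -1.78900e+01,  1.32300e-01,
       -8.87600e-01, -6.00000e-04]), 'tool_pos': array([0.4286, 0.2457, 0.0928]), 'tool_rot': array([-1.565 ,  0.0155, -1.0004]), 'contact_force': array([-0.0093,  0.3781,  0.1807]), 'torque': array([ 0.0276, -0.1573,  0.0205]), 'opening': np.float64(0.009)}
now [0.4286 0.2457 0.0928] [-1.565   0.0155 -1.0004] t 14.85 F [-0.   0.4  0.2] open 0.009
tx 0.0033 ty 0.0498 tz 0.0013 tw -0.31
```

View pics/s15z.png

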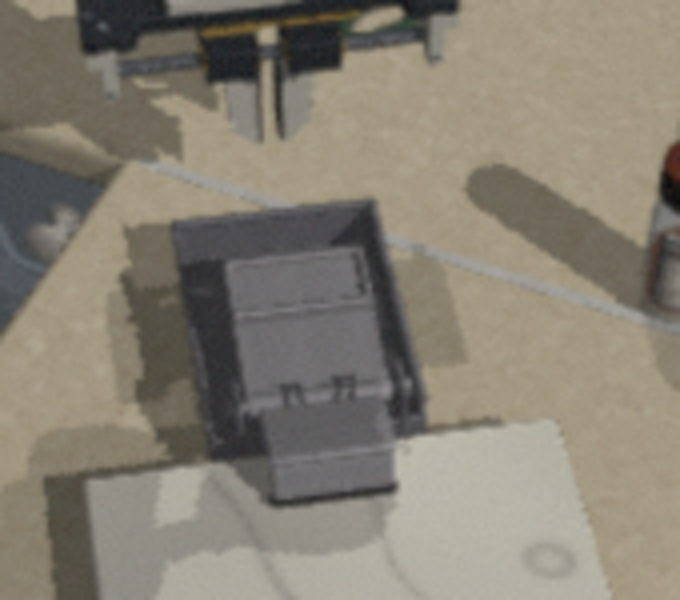

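View pics/wrist15.png

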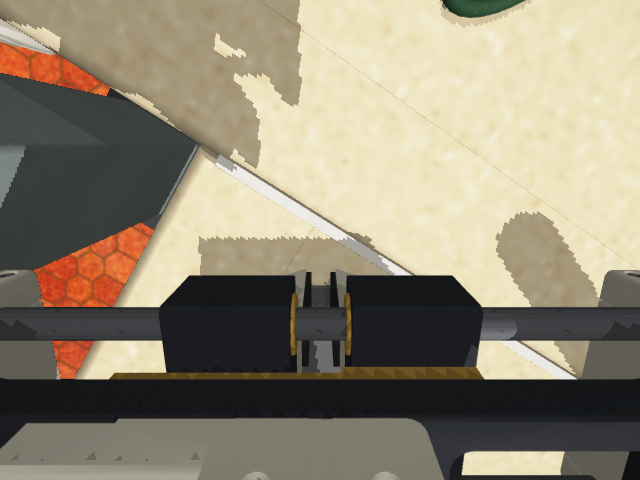

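send_rows --motion '[[[-0.001,0.02,0.001,0],[-0.001,0.04,0.001,0],[-0.001,0.049,0.001,0],[-0.001,0.049,0.001,0],[0.005,0.049,0.001,0],[0.008,0.049,0.001,0]]]'

```text
time: 15.45
tool_pos: [0.4347, 0.2402, 0.045]
tool_rot: [-1.563, 0.015, -1.0]
contact_force: [-0.5, -0.2, 0.4]
opening: 0.0091
```

send_rows --motion '[[[0.002,0,0,0],[0.004,0,0,0],[0.006,0,0,0],[0.006,0,0,0]]]'

```text
time: 15.85
tool_pos: [0.4378, 0.2361, 0.0456]
tool_rot: [-1.562, 0.016, -1.001]
contact_force: [-2.8, 5.6, 4.0]
opening: 0.0089
```

Run:
```python
from h import *
mv([.4315,.2436,.043],-.995)
```

```text
now [0.4378 0.2361 0.0456] [-1.5615  0.0164 -1.001 ] t 15.85 F [-2.8  5.6  4. ] open 0.0089
tx -0.0098 ty 0.0026 tz -0.0013 tw -0.35
```

send_rows --motion '[[[0.001,0,0,0],[0.002,0,0,0],[0.003,0,0,0],[0.003,0,0,0]]]'

```text
time: 16.25
tool_pos: [0.4378, 0.2354, 0.0457]
tool_rot: [-1.562, 0.02, -1.002]
contact_force: [-7.1, 13.2, 1.9]
opening: 0.009
```

send_rows --motion '[[[0.002,0,0,0],[0.004,0,0,0],[0.004,0,0,0]]]'

```text
time: 16.55
tool_pos: [0.4379, 0.2346, 0.0457]
tool_rot: [-1.563, 0.025, -1.003]
contact_force: [-9.3, 17.0, 3.1]
opening: 0.0091
```

send_rows --motion '[[[0.002,0,0,0],[0.004,0,0,0],[0.004,0,0,0]]]'

```text
time: 16.85
tool_pos: [0.4381, 0.2337, 0.0458]
tool_rot: [-1.564, 0.03, -1.003]
contact_force: [-8.7, 16.9, 2.5]
opening: 0.0093
```

send_rows --motion '[[[-0.005,0,0,0],[-0.012,0,0,0],[-0.02,-0.01,0,0],[-0.03,-0.05,0,0],[-0.03,-0.09,0,0],[-0.03,-0.13,0,0],[0.02,-0.15,0,0],[0.07,-0.15,0,0]]]'

```text
time: 17.65
tool_pos: [0.4768, 0.174, 0.198]
tool_rot: [-1.557, 0.027, -0.999]
contact_force: [0.7, 0.7, -0.5]
opening: 0.0088
```

```bash
python3 snap.py 16 side; cp top13.pkl top16.pkl
python3 - <<'E'
from h import *
import cv2
S0=pickle.load(open("side13.pkl","rb"))["frame"];S1=pickle.load(open("side16.pkl","rb"))["frame"]
g=lambda a:cv2.cvtColor(a,cv2.COLOR_RGB2GRAY).astype(np.float32)
for n,(y0,y1,x0,x1) in dict(board=(300,335,258,392),boardfar=(255,325,345,398),tray=(205,265,290,332),cnt=(150,180,420,500)).items():
    a,b=g(S0)[y0:y1,x0:x1],g(S1)[y0:y1,x0:x1]
    print(n,cv2.phaseCorrelate(a,b,cv2.createHanningWindow(a.shape[::-1],cv2.CV_32F)))
mv([.5824,.0105,.17],-1.0)
E
```

```text
{'time': np.float64(17.7), 'qpos': array([ 0.1688,  0.3625,  1.6578,  0.0288,  1.119 , -0.4096]), 'qvel': array([ 0.0687,  0.0153,  0.0588,  0.0218, -0.0207,  0.1689]), 'joint_efforts': array([ 12.1518, -47.7427, -18.96  ,   2.4958,   1.4627,   0.2278]), 'tool_pos': array([0.4807, 0.1671, 0.1964]), 'tool_rot': array([-1.5585,  0.023 , -1.0048]), 'contact_force': array([ 4.0134, -5.2196,  0.6635]), 'torque': array([-0.2592, -0.2977,  0.0446]), 'opening': np.float64(0.009)}
board ((0.4496843159848254, 0.43364637279408313), 0.8076659261444469)
boardfar ((0.04677228138688605, 0.13525074767587597), 0.8757705700740893)
tray ((0.6282801166658132, 0.7437186619691829), 0.7090044583214654)
cnt ((-0.028974394894227373, -0.0027486921023331945), 1.0041167493661245)
now [0.4807 0.1671 0.1964] [-1.5585  0.023  -1.0048] t 17.7 F [ 4.  -5.2  0.7] open 0.009
tx 0.1868 ty 0.0264 tz 0.0019 tw -0.28
```

send_rows --motion '[[[0.05,0,0.002,0],[0.1,0,0.002,0],[0.15,0.01,0.002,0],[0.187,0.026,0.002,0],[0.187,0.026,0.002,0],[0.187,0.026,0.002,0]]]' --gripper 0.22

```text
time: 18.3
tool_pos: [0.5822, 0.0104, 0.1657]
tool_rot: [-1.56, 0.024, -1.007]
contact_force: [0.3, 0.9, 0.6]
opening: 0.0202
```

```bash
python3 snap.py 17 wrist
python3 - <<'E'
import cv2,numpy as np
a=cv2.imread("pics/wrist17.png")
cv2.imwrite("pics/w17z.png",cv2.resize(a[65:175,225:415],(800,463),interpolation=cv2.INTER_CUBIC))
for x in (262,266,270,368,371,374): print(x,[int(a[r,x,1]) for r in range(84,118)])
for x in (180,230,440,470,320): print(x,[int(a[r,x,1]) for r in range(104,116)],[int(a[r,x,1]) for r in range(150,168)])
b=cv2.imread("pics/wrist14.png")
print("old")
for x in (180,230,440,470,320): print(x,[int(b[r,x,1]) for r in range(104,116)],[int(b[r,x,1]) for r in range(150,168)])
E
```

```text
{'time': np.float64(18.35), 'qpos': array([-0.1251,  0.5236,  1.4817,  0.0283,  1.1424, -0.702 ]), 'qvel': array([ 0.0269, -0.0219,  0.0053, -0.    , -0.0044, -0.0041]), 'joint_efforts': array([-1.32930e+00, -4.93198e+01, -2.27075e+01,  5.27000e-02,
        6.13000e-02, -8.00000e-03]), 'tool_pos': array([0.5821, 0.0114, 0.1663]), 'tool_rot': array([-1.559 ,  0.0237, -1.0056]), 'contact_force': array([-0.2827,  0.3193,  0.5241]), 'torque': array([ 0.0065, -0.1201, -0.0096]), 'opening': np.float64(0.0202)}
262 [127, 143, 156, 170, 176, 175, 174, 172, 172, 170, 163, 156, 152, 147, 109, 98, 77, 55, 55, 55, 56, 54, 53, 51, 48, 44, 40, 40, 39, 47, 89, 114, 116, 123]
266 [128, 142, 156, 166, 144, 175, 175, 175, 173, 172, 167, 160, 162, 160, 145, 133, 122, 56, 55, 55, 54, 54, 54, 52, 48, 42, 40, 41, 39, 47, 92, 114, 116, 122]
270 [126, 141, 156, 169, 176, 175, 175, 173, 173, 172, 168, 161, 162, 160, 140, 100, 91, 91, 91, 91, 82, 83, 81, 81, 78, 75, 75, 72, 66, 74, 93, 96, 94, 94]
368 [134, 145, 159, 164, 167, 170, 174, 176, 174, 173, 171, 170, 164, 152, 133, 60, 56, 55, 57, 61, 97, 101, 105,
[... 1218 characters left out ...]
230, 231, 230, 230, 230, 231, 231, 231, 230, 231, 231, 231, 230, 229, 230, 230]
230 [139, 138, 136, 133, 133, 131, 126, 141, 169, 201, 226, 229] [230, 230, 230, 230, 230, 230, 230, 230, 230, 230, 230, 230, 230, 230, 230, 229, 230, 230]
440 [132, 135, 136, 138, 134, 168, 197, 225, 235, 234, 234, 234] [235, 236, 235, 236, 236, 236, 237, 237, 237, 236, 237, 237, 237, 236, 236, 236, 236, 237]
470 [208, 209, 212, 207, 142, 175, 202, 225, 206, 233, 232, 232] [234, 235, 235, 234, 235, 235, 235, 235, 235, 235, 235, 235, 235, 234, 235, 235, 235, 235]
320 [168, 168, 168, 170, 170, 170, 166, 164, 166, 170, 169, 170] [175, 175, 173, 162, 139, 127, 126, 125, 93, 29, 72, 206, 207, 205, 205, 206, 206, 207]
```

View pics/w17z.png

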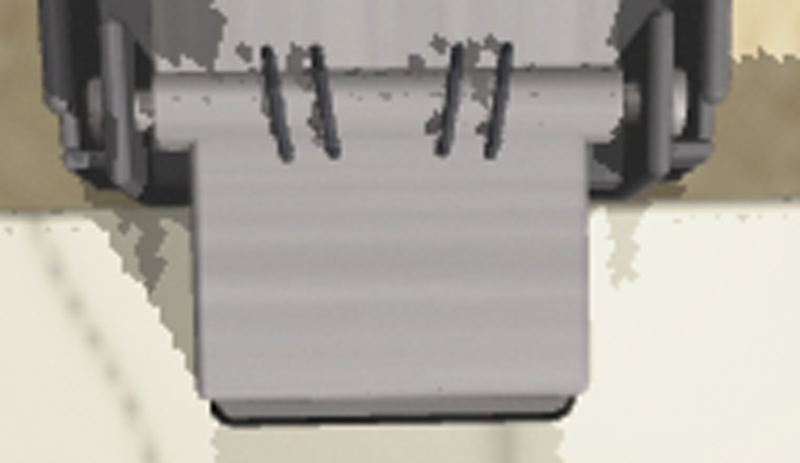

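send_rows --motion '[[[0,-0.03,0,0],[0,-0.06,0,0],[0,-0.06,0,0],[0,-0.06,0,0]]]'

```text
time: 18.75
tool_pos: [0.582, 0.0113, 0.2277]
tool_rot: [-1.557, 0.022, -1.004]
contact_force: [0.1, -0.4, -1.3]
opening: 0.0204
```

Run:
```python
from cell import *
print(sensors.observe()["contact_force"]); print(hand_in())
```

```text
[ 0.10988307 -0.40736685 -1.32089439]
the job is handed in; nothing more can be done
None
```

The tray is clipped on the board's long edge and the job is handed in at about 18.8 s. One check, whether the edge is fully home, is less certain than the rest.

**What I did:** I pinched the tray's side wall and slid it to line up with the board. Then I pressed the lever through the dish, pushed the tray on until it stalled at about 19 N, and let the jaw close. A short push on the rear wall afterwards moved the tray and board together by about 1–2 mm.

**Last checks:**
- **Squareness and centring:** the tray is square to the board within about 0.025 rad and within about 3 mm of the middle of the edge.
- **Board:** it moved about 1–2 mm in total. I did not measure the shaker or jar; nothing touched them.
- **Robot:** it is clear of everything, with the last push force gone.
- **Fully home (disagreement):** the camera estimates of the remaining gap ranged from about 0 to 5 mm, with most between 1 and 3 mm; the limit is 4 mm. The hinge seen in the wrist camera gave the largest figure. The firm stop with the jaw open, and tray and board later moving as one, both point to full contact, so I took it as home.
- **Lever angle:** I did not measure this directly. I judged it from the nose resting on the board's top and from zero finger force as the dish was released.

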